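# Load the chopstick cases slot up and shut the drainer lid

## Task

Slide the drainer's lid section fully back, then put every chopstick case that lies on the plank into a rack bay of its own, slid in lengthways, fully home against the stop, with its slotted flat facing straight up so that it can dry. When all are in, slide the lid fully shut over them. Leave the cups and the bowl where they stand.

Things in the scene. Friction and masses are not known exactly. Their poses are not given: they have to be found in the camera images.
- drainer: black plastic drainer, fixed; origin on the plank at the middle of the rack's mouth, z up. Rack: four bays open towards -y, centred at x = -111, -37, +37, +111 mm; 320 mm wide in x, top 44 mm above the plank with an 18 mm gap along each bay through which a case's upper flat is seen. The lid runs on top. From y = 210 mm stands a crate (320 x 240 mm, 100 high; pan, ladle and plate in it reach 180), all fixed
- bay1 (a point): centre of the mouth of the x = -111 mm bay of the rack, 18 mm above the plank; axes as the drainer's. The bay is 46 mm wide and 40 mm high inside, has no floor (the case slides on the plank) and runs along +y to a stop 80 mm from the mouth; a case that is home has its middle 25 mm beyond the mouth and 30 mm of it stands out
- bay2 (a point): centre of the mouth of the x = -37 mm bay of the rack, 18 mm above the plank; axes as the drainer's. The bay is 46 mm wide and 40 mm high inside, has no floor (the case slides on the plank) and runs along +y to a stop 80 mm from the mouth; a case that is home has its middle 25 mm beyond the mouth and 30 mm of it stands out
- bay3 (a point): centre of the mouth of the x = +37 mm bay of the rack, 18 mm above the plank; axes as the drainer's. The bay is 46 mm wide and 40 mm high inside, has no floor (the case slides on the plank) and runs along +y to a stop 80 mm from the mouth; a case that is home has its middle 25 mm beyond the mouth and 30 mm of it stands out
- bay4 (a point): centre of the mouth of the x = +111 mm bay of the rack, 18 mm above the plank; axes as the drainer's. The bay is 46 mm wide and 40 mm high inside, has no floor (the case slides on the plank) and runs along +y to a stop 80 mm from the mouth; a case that is home has its middle 25 mm beyond the mouth and 30 mm of it stands out
- lid_grip (a point): centre of the grey upright grip on the lid: 70 mm along the drainer's x, 14 mm thick in y, 32 mm tall, its foot on the lid's top face 51 mm and its upper edge 83 mm above the plank; with the lid shut it is at y = 5 mm in the drainer's frame
- lid (a joint): lid section, a black 320 x 110 mm panel lying level from 46 to 51 mm above the plank; 0 = fully shut (its front edge then overhangs the bays' mouth by 35 mm), 0.085 m = fully back (front edge 50 mm behind the mouth). It slides along the drainer's +y as it opens, with 1.5 N of friction, and stays where it is left
- case1_mid (a point): middle (on the long axis) of a white plastic hexagonal chopstick case: a closed prism 110 mm long, 36 mm across flats, 41.6 across corners, sides 20.8, about 120 g. One of its six flats has a flush dark vent slot, 80 x 8 mm, along it. It lies on a flat, its middle 18 mm above the plank, two corners level with the middle. Site x runs along the case (ends alike), z points straight out of the slotted flat
- case2_mid (a point): middle of a case like case1 (same size, same axes). At the start no case has its slotted flat on top. A sideways push above mid-height, half-way along, tips a case over its lower edge on to the next flat (a sixth of a turn, 20.8 mm of travel) rather than sliding it
- case3_mid (a point): middle of a case like case1. Three or all four of the cases are there in a given start; an absent one has no pose
- case4_mid (a point): middle of a case like case1
- cup_a: blue plastic cup, 72 mm across, 85 mm tall, bystander; origin under its base
- cup_b: a second such cup, bystander
- bowl: white ceramic bowl, 120 mm across, 50 mm tall, bystander; origin under its base
Things that resemble listed ones, but are neither listed nor needed, are in the scene too. What is shaped like the part that bears case3_mid but blue is not meant.

How it is judged:
By the outcome, as a careful person would: the job done as asked, in the order asked, and still so for the second after the job is handed in, with the robot touching nothing.
Of case1, case2, case3, case4 only 3 to 4 are there at a start; the rules pass over those that are not, and their reading is None.
At some moment in a run one of case1, case2, case3, case4 may be knocked a few centimetres aside while the robot is not near it.
Once in a run the grip may slacken for a moment while it holds something.
It also fails if it takes over 210 s, if anything falls off the work surface, if the arm or the gripper's body presses on something with over 40 N, if the wrist force passes 120 N, or if a joint passes its speed limit or range.

## Robot

A 6-joint arm with a two-finger parallel gripper is mounted at the origin on the work surface. World frame = base frame: x ahead of the robot, y to its left, z up, the work surface at z = 0. Lengths are in mm, angles in rad, forces in N, time in s.
With the tool pointing down it reaches from about 275 to 1000 mm from the base axis. Payload 8.4 kg.
Tool frame: the origin (TCP) lies at the centre of the arm's flange, where the gripper is bolted on; the fingertips stand 173 mm ahead of it and the grasp point (between the pads) lies 155 mm ahead of it (env.tcp_to_grasp is the distance from the TCP to the grasp point, in mm); z points along the fingers, y is the line along which they close (so a half turn about z gives the same grasp; the last joint's range is limited). The gripper opens to 85 mm and grips with 20 to 120 N. Pads are 22 mm wide; open, the fingers measure 114 mm over their backs; the gripper's body (76 mm by 85 mm) begins 54 mm behind the grasp point. The pads swing forward as they close: fully open they stand 13 mm farther back than shut.
Start: joints at [-1.149, 0.353, 1.633, -0, 1.155, -0.002], TCP at [257.016, -569.712, 404.681] pointing down, gripper open.
Joint ranges: [-2.63, 2.63], [-0.92, 2.1], [0.06, 2.66], [-1.3, 4.44], [0, 2.69], [-3.02, 3.02]. Speed limits (rad/s): [2.22, 2.22, 2.79, 3.14, 3.14, 3.14].

## Interface

Orientations are given as [roll, pitch, yaw] about the fixed x, y, z axes, in that order (R = Rz(yaw) Ry(pitch) Rx(roll)).
In Python, from workcell import env, optics gives the robot as it stands.
- The arm moves only by the tool play_rows, never from a script. Its argument "plan" is a list of rows, each a list of 3 entries, a list of its own where there are three numbers: the closure, from 0 (fully open) to 1 (shut), then the shift along the tool's x, y, z in cm, then the turn, a rotation vector about the tool's x, y, z in rad. A call has 1 to 8 rows; each row shifts and turns the commanded pose from where the row before left it, along the tool's axes as they then stand; what a row does not reach is not made up. A row lasts 1/12 s, in which the tool goes at most 41.7 mm and 7.16 degrees, less where a joint would pass 70% of its speed; a pose out of reach is approached as far as the arm can. A call with a gripper value outside its range is refused whole. The fingers move at their own pace and stop on an object; the grip force is fixed at half the most. Time passes only in rows, so rows that do not move let the fingers close. It gives the time, the measured TCP pose, the force, the opening and the grip force at its end, in the units of the state.
- env.sense(): the state, without advancing time (a new reading comes with each control period).
- optics.camera(name): name is "scene" or "top" or "wrist"; returns a dict with "image" (384x512x3 uint8, blue, green, red), "fx", "fy", "cx", "cy" (pixels), "xyz" and "rotation" of the camera in the world. Camera axes: x right, y up, looking along -z (the intrinsics and any distortion apply to the point x, -y, -z); pixel columns grow to the right and rows downward; lengths in mm; the calibration is good to about 2 mm. The wrist camera is an equidistant fisheye: a pixel r from the principal point sees the ray r / f radians off the axis. A picture is of the moment at which its call begins. There is no depth.
- env.close_job(): hands the job in; it is judged then, once.
The state is a dict: "clock": time; "joints": joint angles; "qd": joint speeds; "effort": joint torques, N m; "ee_pos": TCP position; "orientation": TCP orientation; "wrist_force": force on the tool from outside, world axes, zero at the start; "ft_torque": the same for the moment, N m; "grip_width": opening from 0.0 (shut) to 1.0 (fully open); "grip_force": force on a finger pad.
Only numpy, scipy, OpenCV 4.12 (cv2) and the standard library are available. Lean on these libraries where they do the work, as an engineer would, in place of code of your own. Each camera call takes 0.05 s, during which the arm holds its last target. There are 200 camera calls.

## Working session

There is one attempt and no reset: what is moved stays moved. The work goes in short steps, Python scripts to look and compute and a tool call to move; the robot and the scene stay as the last step left them, time stands still between calls to the robot, and variables do not carry over. Pictures are saved under pics/ and viewed, at most 14 in all, crops included, and the job is handed in when it is done.

Besides the shell and the picture viewer there is one more tool, called after ">>>" by a JSON object that holds its "api" and its "payload", one argument or row to a line. play_rows: Moves the arm, as the interface text tells. Its arguments: {"type":"object","properties":{"plan":{"type":"array"}},"required":["plan"]}

```bash
ls; mkdir -p pics; python3 - <<'E'
from workcell import env, optics
import cv2, numpy as np
s=env.sense(); print({k:np.round(v,3).tolist() for k,v in s.items()})
for n in ["scene","top"]:
    c=optics.camera(n); cv2.imwrite(f"pics/{n}0.png",c["image"]); print(n,c["fx"],c["fy"],c["cx"],c["cy"],np.round(c["xyz"],1),np.round(c["rotation"],4).tolist(),[k for k in c])
E
```

```text
pics
{'clock': 0.0, 'joints': [-1.149, 0.354, 1.634, -0.0, 1.155, -0.002], 'qd': [-0.0, 0.001, -0.001, -0.0, -0.0, -0.002], 'effort': [-0.001, -60.526, -34.206, 0.0, 0.01, -0.0], 'ee_pos': [256.949, -569.479, 403.964], 'orientation': [-3.14, 0.0, 0.424], 'wrist_force': [-0.881, 0.592, -0.502], 'ft_torque': [0.046, -0.064, 0.012], 'grip_force': 0.0, 'grip_width': 1.0}
scene 414.77335057958044 414.77335057958044 262.2795602298204 199.98569237497222 [1455.5 -194.9  665.7] [0.9677, -0.023, 1.5018] ['image', 'fx', 'fy', 'cx', 'cy', 'xyz', 'rotation']
top 434.8014057447342 434.8014057447342 249.06220054201373 191.07999760498512 [ 511.3 -134.2 1216.9] [0.1023, -0.0051, -1.5751] ['image', 'fx', 'fy', 'cx', 'cy', 'xyz', 'rotation']
```

View pics/top0.png

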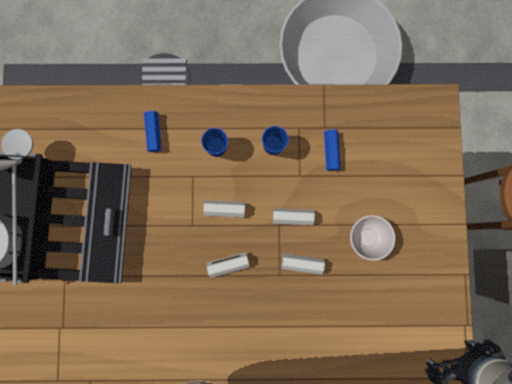

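View pics/scene0.png

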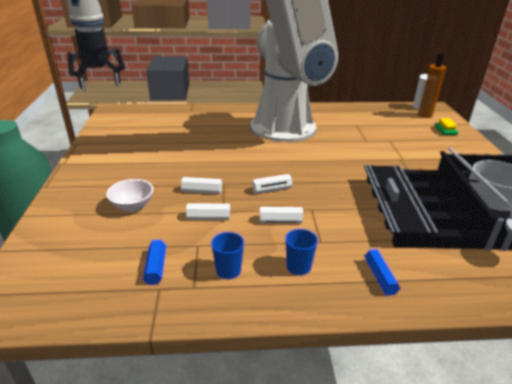

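```bash
python3 - <<'E'
import cv2, numpy as np
t=cv2.imread("pics/top0.png")[192:287,195:335]; s=cv2.imread("pics/scene0.png")[168:230,172:312]
f=lambda i,k:cv2.resize(i,None,fx=k,fy=k,interpolation=cv2.INTER_CUBIC)
t=f(t,5)[:,:]; s=f(s,5)
c=np.vstack([cv2.resize(t,(520,353)),cv2.resize(s,(520,230))]); c=np.clip((c.astype(float)/255)**1.3*255,0,255).astype(np.uint8)
cv2.imwrite("pics/crop0.png",c)
E
cat > h.py <<'E'
import numpy as np, cv2
from scipy.spatial.transform import Rotation as R
from workcell import env, optics
def rays(c,uv):
    uv=np.atleast_2d(np.asarray(uv,float)); x=(uv[:,0]-c["cx"])/c["fx"]; y=(uv[:,1]-c["cy"])/c["fy"]
    if c.get("fish"):
        r=np.hypot(x,y)+1e-9; d=np.c_[x/r*np.sin(r),y/r*np.sin(r),np.cos(r)]
    else: d=np.c_[x,y,np.ones(len(x))]
    d=d*[1,-1,-1]
    return R.from_euler("xyz",c["rotation"]).apply(d)
def plane(c,uv,z):
    d=rays(c,uv); o=np.array(c["xyz"]); return o+d*((z-o[2])/d[:,2])[:,None]
def proj(c,p):
    q=R.from_euler("xyz",c["rotation"]).inv().apply(np.atleast_2d(p)-np.array(c["xyz"]))*[1,-1,-1]
    if c.get("fish"):
        n=np.hypot(q[:,0],q[:,1])+1e-9; a=np.arctan2(n,q[:,2]); m=q[:,:2]/n[:,None]*a[:,None]
    else: m=q[:,:2]/q[:,2:]
    return m*[c["fx"],c["fy"]]+[c["cx"],c["cy"]]
def cam(n,save=None):
    c=optics.camera(n); c["fish"]=n=="wrist"
    if save: cv2.imwrite(f"pics/{save}.png",c["image"])
    return c
def cases(c,z=36,lim=150,amin=250,amax=1500):
    """bright, colourless elongated blobs in the top view: centre, yaw, length, width at plane z"""
    hsv=cv2.cvtColor(c["image"],cv2.COLOR_BGR2HSV); m=((hsv[...,1]<60)&(hsv[...,2]>lim)).astype(np.uint8)
    out=[]
    for k in cv2.findContours(m,cv2.RETR_EXTERNAL,cv2.CHAIN_APPROX_NONE)[0]:
        (u,v),(w,h),a=cv2.minAreaRect(k)
        if not(amin<w*h<amax) or max(w,h)<1.8*min(w,h): continue
        p=plane(c,cv2.boxPoints(((u,v),(w+1,h+1),a)),z)[:,:2]; e=[p[1]-p[0],p[2]-p[1]]; L=[np.linalg.norm(x) for x in e]; i=int(np.argmax(L))
        yaw=np.degrees(np.arctan2(e[i][1],e[i][0]))%180
        out.append((np.round([u,v],1).tolist(),np.round(p.mean(0),1).tolist(),round(yaw,1),round(L[i],1),round(L[1-i],1)))
    return out
E
python3 - <<'E'
from h import *
c=cam("top")
for k in cases(c,30): print(k)
E
```

```text
([302.5, 265.3], [431.3, -284.1], np.float64(82.0), np.float64(117.6), np.float64(34.9))
([227.0, 265.0], [433.0, -80.5], np.float64(104.4), np.float64(115.1), np.float64(28.7))
([3.5, 241.0], [500.1, 523.9], np.float64(3.0), np.float64(99.6), np.float64(21.7))
([293.4, 217.0], [561.6, -261.3], np.float64(87.7), np.float64(115.1), np.float64(34.0))
([223.4, 209.7], [582.4, -70.6], np.float64(86.9), np.float64(115.4), np.float64(36.6))
([491.5, 143.5], [763.8, -816.1], np.float64(89.8), np.float64(72.7), np.float64(39.7))
([467.3, 133.5], [792.4, -750.0], np.float64(6.1), np.float64(106.3), np.float64(42.9))
```

View pics/crop0.png

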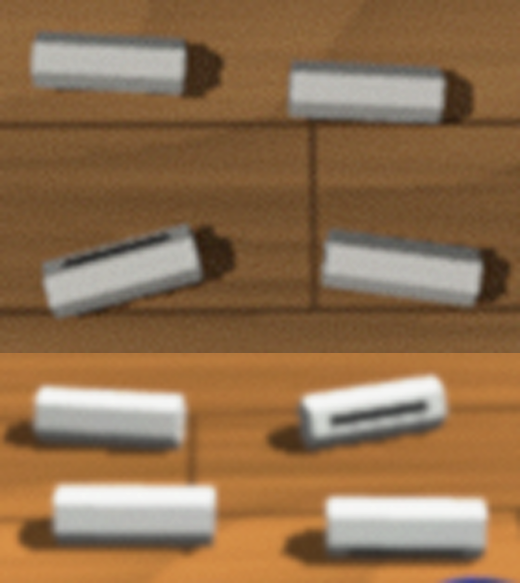

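```bash
python3 - <<'E'
from h import *
ims=[]
for _ in range(4): s=cam("scene"); ims.append(s["image"].astype(float))
i=np.mean(ims,0)[168:230,172:312]; i=cv2.resize(i,(700,310),interpolation=cv2.INTER_CUBIC); i=np.clip((np.clip(i,0,255)/255)**0.6*255,0,255)
w=cam("wrist"); print(w["xyz"],w["rotation"],w["fx"],w["cx"],w["cy"])
cv2.imwrite("pics/c1.png",np.vstack([i[:, :512],w["image"].astype(float)])[:600])
E
```

```text
[ 315.79424209 -542.38659537  373.18923626] [-2.61072862e-01  3.69119316e-04 -1.14681057e+00] 297.3186396354542 260.75100832104505 194.27019770164654[ WARN:0@1.656] global loadsave.cpp:1063 imwrite_ Unsupported depth image for selected encoder is fallbacked to CV_8U.
```

View pics/c1.png

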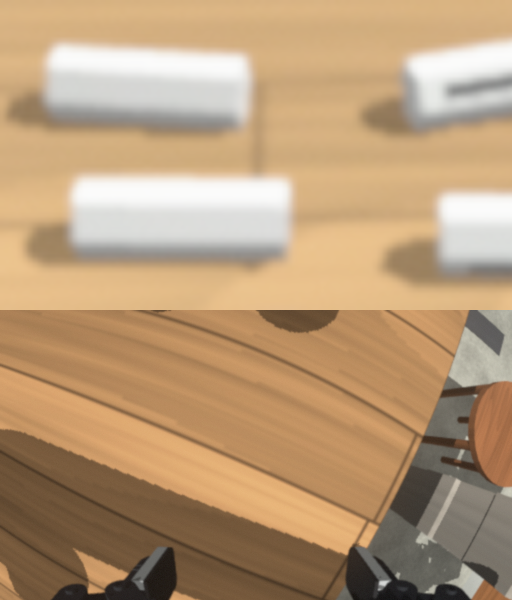

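```bash
cat >> h.py <<'E'
def edge_scan(c,img=None):
    g=cv2.cvtColor(cv2.GaussianBlur(c["image"],(3,3),0),cv2.COLOR_BGR2GRAY).astype(float); return g
E
python3 - <<'E'
from h import *
c=cam("top"); hsv=cv2.cvtColor(c["image"],cv2.COLOR_BGR2HSV); 
S=hsv[...,1].astype(int);V=hsv[...,2].astype(int)
m=((S<110)|(V<45)).astype(np.uint8); m=cv2.morphologyEx(m,cv2.MORPH_OPEN,np.ones((3,3)))
# front edge: rightmost mask col per row
P=[]
for v in range(172,276):
    r=np.where(m[v,60:145])[0]
    if len(r): P.append((60+r.max()+.5+.0,v))
P=np.array(P); w=plane(c,P,51); k=np.polyfit(w[:,0],w[:,1],1)
res=w[:,1]-np.polyval(k,w[:,0]); g=abs(res)<6; k=np.polyfit(w[g,0],w[g,1],1); print("yaw",np.degrees(np.arctan(k[0])),res.std(),g.mean())
# ends
top=[];bot=[]
for u in range(98,124):
    r=np.where(m[150:300,u])[0]; top.append((u,150+r.min()-.5)); bot.append((u,150+r.max()+.5))
wt=plane(c,top,51);wb=plane(c,bot,51)
print(top[::6],bot[::6]); 
th=np.arctan(k[0]); ex=np.array([np.cos(th),np.sin(th)]); ey=np.array([-ex[1],ex[0]])
a=np.median(wt[:,:2]@ex); b=np.median(wb[:,:2]@ex); print("width",a-b)
xm=(a+b)/2; yf=np.median(w[g][:,:2]@ey); O=ex*xm+ey*(yf+35); print("origin",O)
for X in(-111,-37,37,111): print(X,O+ex*X)
cr=c["image"][150:300,0:150]; cr=np.clip((cv2.resize(cr,(600,600),interpolation=cv2.INTER_CUBIC)/255.)**.6*255,0,255).astype(np.uint8)
def mk(X,Y,z):
    q=proj(c,[*(O+ex*X+ey*Y),z])[0]; q=((q-[0,150])*4).astype(int); cv2.circle(cr,tuple(int(t) for t in q),3,(0,0,255),-1)
for X in(-160,160): 
    for Y,z in((-35,51),(75,51),(0,44),(210,100)): mk(X,Y,z)
mk(0,5,83)
cv2.imwrite("pics/dr.png",cr)
E
```

```text
yaw -3.5923229079219996 0.8045416093935005 1.0
[(98, np.float64(161.5)), (104, np.float64(162.5)), (110, np.float64(163.5)), (116, np.float64(163.5)), (122, np.float64(164.5))] [(98, np.float64(281.5)), (104, np.float64(282.5)), (110, np.float64(282.5)), (116, np.float64(283.5)), (122, np.float64(273.5))]
width 317.2565461856978
origin [548.82240593 222.17384962]
-111 [438.04050618 229.12875362]
-37 [511.89510601 224.49215095]
37 [585.74970584 219.85554828]
111 [659.60430567 215.21894562]
```

View pics/dr.png

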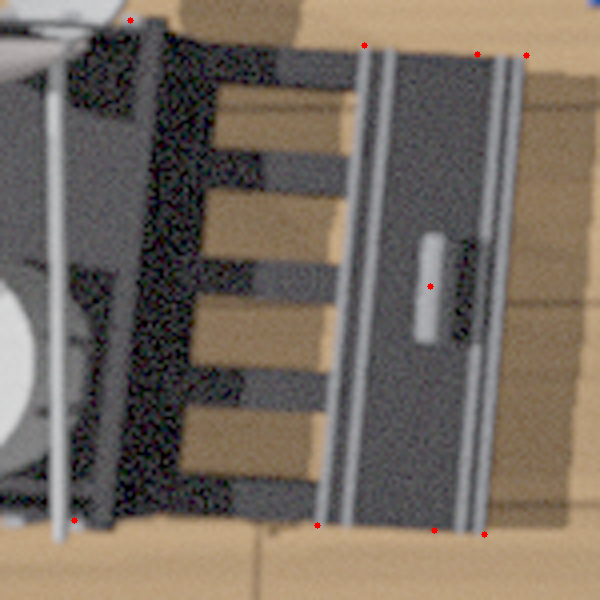

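>>> {"api": "play_rows", "payload": {
  "plan": [
    [1,[0,0,0],[0,0,-0.1205]],
    [1,[0,0,0],[0,0,-0.1205]],
    [1,[0,0,0],[0,0,-0.1205]],
    [1,[0,0,0],[0,0,-0.1205]],
    [1,[0,0,0],[0,0,-0.1205]],
    [1,[0,0,0],[0,0,-0.1205]],
    [1,[0,0,0],[0,0,-0.1205]],
    [1,[0,0,0],[0,0,-0.1205]]
  ]
}}

```text
clock: 1.12
ee_pos: [257.0, -569.7, 404.7]
orientation: [-3.142, -0.0, 1.394]
wrist_force: [-0.6, 0.1, -0.4]
grip_width: 0.004
grip_force: 0.0
```

>>> {"api": "play_rows", "payload": {
  "plan": [
    [1,[0,0,0],[0,0,-0.1205]],
    [1,[3.5,1.1,0],[0,0,0]],
    [1,[3.5,1.1,0],[0,0,0]],
    [1,[3.5,1.1,0],[0,0,0]],
    [1,[3.5,1.1,0],[0,0,0]],
    [1,[3.5,1.1,0],[0,0,0]],
    [1,[3.5,1.1,0],[0,0,0]],
    [1,[3.5,1.1,0],[0,0,0]]
  ]
}}

```text
clock: 1.78
ee_pos: [349.4, -328.4, 404.9]
orientation: [3.141, 0.0, 1.508]
wrist_force: [0.4, -0.6, 0.0]
grip_width: 0.005
grip_force: 0.0
```

>>> {"api": "play_rows", "payload": {
  "plan": [
    [1,[3.5,1.1,0],[0,0,0]],
    [1,[3.5,1.1,0],[0,0,0]],
    [1,[3.5,1.1,0],[0,0,0]],
    [1,[3.5,1.1,0],[0,0,0]],
    [1,[3.5,1.1,0],[0,0,0]],
    [1,[3.5,1.1,0],[0,0,0]],
    [1,[3.5,1.1,0],[0,0,0]],
    [1,[3.5,1.1,0],[0,0,0]]
  ]
}}

```text
clock: 2.45
ee_pos: [454.7, -54.2, 405.0]
orientation: [3.141, 0.0, 1.508]
wrist_force: [1.4, -0.9, -0.5]
grip_width: -0.006
grip_force: 0.0
```

>>> {"api": "play_rows", "payload": {
  "plan": [
    [1,[3.4,1.1,0],[0,0,0]],
    [1,[3.4,1.1,0],[0,0,0]],
    [1,[3.4,1.1,0],[0,0,0]],
    [1,[3.4,1.1,0],[0,0,0]],
    [1,[3.4,1.1,0],[0,0,0]],
    [1,[3.4,1.1,0],[0,0,0]],
    [1,[3.4,1.1,0],[0,0,0]],
    [1,[0,0,0],[0,0,0]]
  ]
}}

```text
clock: 3.12
ee_pos: [548.0, 181.5, 404.9]
orientation: [3.139, -0.003, 1.511]
wrist_force: [-0.5, -0.3, 0.4]
grip_width: -0.001
grip_force: 0.0
```

>>> {"api": "play_rows", "payload": {
  "plan": [
    [1,[0,0,3.5],[0,0,0]],
    [1,[0,0,3.5],[0,0,0]],
    [1,[0,0,3.5],[0,0,0]],
    [1,[0,0,3.5],[0,0,0]],
    [1,[0,0,3.0],[0,0,0]],
    [1,[0,0,0],[0,0,0]]
  ]
}}

```text
clock: 3.62
ee_pos: [543.7, 175.7, 229.4]
orientation: [-3.133, 0.003, 1.508]
wrist_force: [-1.1, -0.8, -0.6]
grip_width: 0.001
grip_force: 0.0
```

>>> {"api": "play_rows", "payload": {
  "plan": [
    [1,[1.0,0,0],[0,0,0]],
    [1,[1.0,0,0],[0,0,0]],
    [1,[1.0,0,0],[0,0,0]],
    [1,[1.0,0,0],[0,0,0]],
    [1,[1.0,0,0],[0,0,0]],
    [1,[1.0,0,0],[0,0,0]],
    [1,[1.0,0,0],[0,0,0]],
    [1,[0,0,0],[0,0,0]]
  ]
}}

```text
clock: 4.28
ee_pos: [550.8, 248.7, 235.2]
orientation: [3.14, -0.001, 1.509]
wrist_force: [0.4, -0.1, 0.0]
grip_width: 0.001
grip_force: 0.0
```

>>> {"api": "play_rows", "payload": {
  "plan": [
    [1,[1.0,0,0],[0,0,0]],
    [1,[0.8,0,0],[0,0,0]],
    [1,[0,0,0],[0,0,0]]
  ]
}}

```text
clock: 4.53
ee_pos: [551.7, 265.8, 234.6]
orientation: [3.142, -0.001, 1.509]
wrist_force: [-0.3, 0.2, 0.3]
grip_width: -0.0
grip_force: 0.0
```

>>> {"api": "play_rows", "payload": {
  "plan": [
    [1,[0.4,0,0],[0,0,0]],
    [1,[0.3,0,0],[0,0,0]],
    [1,[0,0,0],[0,0,0]]
  ]
}}

```text
clock: 4.78
ee_pos: [552.1, 271.8, 234.6]
orientation: [-3.141, -0.0, 1.508]
wrist_force: [-0.5, 0.6, -0.4]
grip_width: -0.0
grip_force: 0.0
```

```bash
python3 - <<'E'
from h import *
c=cam("top"); c2=cam("scene","sc2")
cr=c["image"][150:300,0:150]; cr=np.clip((cv2.resize(cr,(600,600),interpolation=cv2.INTER_CUBIC)/255.)**.6*255,0,255).astype(np.uint8)
cv2.imwrite("pics/dr2.png",cr)
E
```

```text
(no output)
```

View pics/dr2.png

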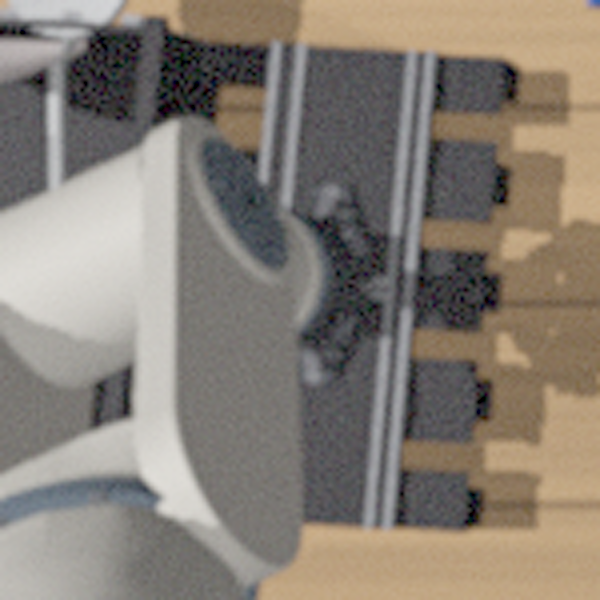

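>>> {"api": "play_rows", "payload": {
  "plan": [
    [1,[0.3,0,0],[0,0,0]],
    [1,[0,0,0],[0,0,0]],
    [1,[0,0,0],[0,0,0]]
  ]
}}

```text
clock: 5.13
ee_pos: [552.4, 274.6, 234.7]
orientation: [3.141, -0.0, 1.508]
wrist_force: [0.4, -1.5, -0.4]
grip_width: 0.0
grip_force: 0.0
```

>>> {"api": "play_rows", "payload": {
  "plan": [
    [1,[0.2,0,0],[0,0,0]],
    [1,[0,0,0],[0,0,0]],
    [1,[0,0,0],[0,0,0]]
  ]
}}

```text
clock: 5.38
ee_pos: [552.5, 276.6, 234.7]
orientation: [3.141, -0.0, 1.508]
wrist_force: [-0.9, -0.2, -0.1]
grip_width: -0.003
grip_force: 0.1
```

>>> {"api": "play_rows", "payload": {
  "plan": [
    [1,[0.2,0,0],[0,0,0]],
    [1,[0,0,0],[0,0,0]],
    [1,[0,0,0],[0,0,0]]
  ]
}}

```text
clock: 5.63
ee_pos: [552.6, 277.7, 234.7]
orientation: [-3.141, 0.002, 1.509]
wrist_force: [1.2, -7.0, 2.9]
grip_width: -0.004
grip_force: 3.5
```

>>> {"api": "play_rows", "payload": {
  "plan": [
    [1,[-1.5,0,0],[0,0,0]],
    [1,[0,0,-4],[0,0,0]],
    [1,[0,0,-4],[0,0,0]],
    [1,[-3.35,-0.5,0],[0,0,0]],
    [1,[-3.35,-0.5,0],[0,0,0]],
    [1,[-3.35,-0.5,0],[0,0,0]],
    [1,[-3.35,-0.5,0],[0,0,0]],
    [1,[-3.35,-0.5,0],[0,0,0]]
  ]
}}

```text
clock: 6.3
ee_pos: [515.3, 96.1, 314.8]
orientation: [3.141, -0.0, 1.509]
wrist_force: [0.7, -0.0, 0.9]
grip_width: -0.003
grip_force: 0.0
```

>>> {"api": "play_rows", "payload": {
  "plan": [
    [1,[-3.35,-0.5,0],[0,0,0]],
    [1,[-3.35,-0.5,0],[0,0,0]],
    [1,[-3.35,-0.5,0],[0,0,0]],
    [1,[-3.35,-0.5,0],[0,0,0]],
    [1,[-3.35,-0.5,0],[0,0,-0.105]],
    [1,[0,0,0],[0,0,-0.105]],
    [1,[0,0,0],[0,0,-0.105]],
    [1,[0,0,0],[0,0,0]]
  ]
}}

```text
clock: 6.97
ee_pos: [480.2, -68.8, 314.7]
orientation: [3.141, -0.0, 1.826]
wrist_force: [-0.1, -0.1, 0.5]
grip_width: -0.003
grip_force: 0.0
```

```bash
python3 - <<'E'
from h import *
c=cam("top","t3"); 
for k in cases(c,30): print(k)
cr=c["image"][150:300,0:150]; cr=np.clip((cv2.resize(cr,(600,600),interpolation=cv2.INTER_CUBIC)/255.)**.6*255,0,255).astype(np.uint8)
cc=c["image"][190:290,190:340]
cv2.imwrite("pics/dr3.png",cr)
g=cv2.cvtColor(c["image"],cv2.COLOR_BGR2GRAY)
# rack front top edge: dark rows at wall centres; print profile
hsv=cv2.cvtColor(c["image"],cv2.COLOR_BGR2HSV)
th=np.radians(-3.6); ex=np.array([np.cos(th),np.sin(th)]); ey=np.array([-ex[1],ex[0]]); O=np.array([547.7,204.3])
for X in(-148,-74,0,74,148):
    pr=[]
    for Y in range(-40,70,4):
        q=proj(c,[*(O+ex*X+ey*Y),44])[0]; pr.append(int(cv2.getRectSubPix(g,(3,3),(float(q[0]),float(q[1]))).mean()))
    print(X,pr)
for Y in (15,30):
  print([ (X,int(cv2.getRectSubPix(g,(3,3),tuple(map(float,proj(c,[*(O+ex*X+ey*Y),44])[0]))).mean())) for X in range(-176,180,4)])
E
```

```text
([3.5, 241.5], [498.8, 523.9], np.float64(3.0), np.float64(102.3), np.float64(21.7))
([293.0, 217.1], [561.3, -260.3], np.float64(87.0), np.float64(117.5), np.float64(34.5))
([223.4, 209.7], [582.3, -70.5], np.float64(86.1), np.float64(115.6), np.float64(37.8))
([166.4, 58.7], [1010.7, 91.4], np.float64(103.9), np.float64(140.0), np.float64(40.2))
([254.0, 14.5], [1141.6, -157.2], np.float64(145.6), np.float64(82.2), np.float64(31.7))
-148 [68, 68, 68, 67, 67, 66, 63, 47, 21, 11, 20, 33, 37, 38, 40, 38, 37, 38, 38, 37, 39, 29, 22, 55, 91, 78, 71, 94]
-74 [66, 67, 67, 69, 69, 67, 64, 47, 22, 13, 23, 36, 39, 37, 39, 40, 39, 38, 39, 40, 38, 28, 22, 54, 91, 80, 71, 94]
0 [66, 66, 66, 68, 69, 71, 70, 52, 24, 13, 23, 36, 39, 39, 39, 39, 39, 38, 39, 40, 37, 28, 22, 53, 93, 76, 46, 49]
74 [77, 75, 74, 75, 76, 76, 74, 56, 26, 13, 23, 35, 38, 38, 38, 39, 39, 38, 39, 40, 36, 28, 22, 51, 92, 81, 69, 91]
148 [82, 74, 75, 77, 77, 79, 78, 60, 29, 11, 19, 32, 36, 37, 36, 36, 36, 36, 38, 39, 38, 32, 25, 50, 88, 81, 68, 88]
[(-176, 120), (-172, 120), (-168, 125), (-164, 127), (-160, 101), (-156, 57), 
[... 1179 characters left out ...]
 (-84, 38), (-80, 39), (-76, 39), (-72, 39), (-68, 39), (-64, 39), (-60, 39), (-56, 41), (-52, 42), (-48, 47), (-44, 63), (-40, 71), (-36, 71), (-32, 69), (-28, 56), (-24, 44), (-20, 40), (-16, 39), (-12, 39), (-8, 39), (-4, 39), (0, 38), (4, 38), (8, 39), (12, 41), (16, 42), (20, 40), (24, 42), (28, 56), (32, 71), (36, 74), (40, 72), (44, 64), (48, 48), (52, 39), (56, 38), (60, 37), (64, 39), (68, 39), (72, 38), (76, 40), (80, 40), (84, 40), (88, 39), (92, 38), (96, 40), (100, 49), (104, 62), (108, 71), (112, 72), (116, 68), (120, 53), (124, 39), (128, 37), (132, 38), (136, 36), (140, 37), (144, 37), (148, 37), (152, 36), (156, 53), (160, 96), (164, 128), (168, 131), (172, 129), (176, 132)]
```

>>> {"api": "play_rows", "payload": {
  "plan": [
    [1,[0,0,3.9],[0,0,0]],
    [1,[0,0,3.9],[0,0,0]],
    [1,[0,0,3.8],[0,0,0]],
    [1,[0,0,0],[0,0,0]],
    [1,[0,-0.8,0],[0,0,0]],
    [1,[0,-0.6,0],[0,0,0]],
    [1,[0,-0.4,0],[0,0,0]],
    [1,[0,-0.3,0],[0,0,0]]
  ]
}}

```text
clock: 7.68
ee_pos: [460.5, -73.2, 200.8]
orientation: [3.138, 0.001, 1.823]
wrist_force: [0.1, 0.0, -0.4]
grip_width: 0.002
grip_force: 0.0
```

>>> {"api": "play_rows", "payload": {
  "plan": [
    [1,[0,-0.3,0],[0,0,0]],
    [1,[0,-0.3,0],[0,0,0]],
    [1,[0,-0.3,0],[0,0,0]],
    [1,[0,0,0],[0,0,0]],
    [1,[0,0,0],[0,0,0]]
  ]
}}

```text
clock: 8.1
ee_pos: [452.9, -75.5, 199.9]
orientation: [3.138, 0.002, 1.823]
wrist_force: [2.6, 0.3, 6.3]
grip_width: -0.0
grip_force: 2.9
```

```bash
python3 - <<'E'
from h import *
c=cam("top"); s=cam("scene"); w=cam("wrist")
f=lambda i,sz:cv2.resize(i,sz,interpolation=cv2.INTER_CUBIC)
a=f(s["image"][160:240,170:330],(400,200)); b=f(c["image"][190:290,190:340],(400,267))
cv2.imwrite("pics/c4.png",np.hstack([np.vstack([a,b]),f(w["image"],(400,300))[:300].copy() if 0 else cv2.copyMakeBorder(f(w["image"],(400,300)),0,167,0,0,cv2.BORDER_CONSTANT)]))
E
```

```text
(no output)
```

View pics/c4.png

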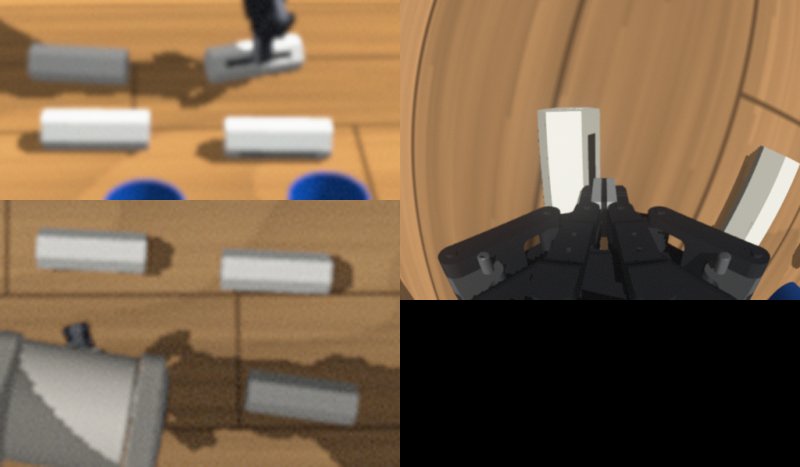

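>>> {"api": "play_rows", "payload": {
  "plan": [
    [1,[0,0.2,-0.7],[0,0,0]],
    [1,[0,-0.5,0],[0,0,0]],
    [1,[0,-0.3,-0.2],[0,0,0]],
    [1,[0,-0.3,-0.2],[0,0,0]],
    [1,[0,-0.3,-0.15],[0,0,0]],
    [1,[0,-0.3,-0.1],[0,0,0]],
    [1,[0,-0.3,-0.05],[0,0,0]],
    [1,[0,-0.3,0],[0,0,0]]
  ]
}}

```text
clock: 8.92
ee_pos: [431.2, -80.5, 212.9]
orientation: [3.141, 0.0, 1.823]
wrist_force: [0.7, 1.9, 7.0]
grip_width: 0.001
grip_force: 3.2
```

>>> {"api": "play_rows", "payload": {
  "plan": [
    [1,[0,-0.4,0],[0,0,0]],
    [1,[0,-0.4,0],[0,0,0]],
    [1,[0,0,0],[0,0,0]]
  ]
}}

```text
clock: 9.17
ee_pos: [423.0, -82.6, 213.0]
orientation: [-3.141, -0.0, 1.823]
wrist_force: [-0.3, 0.6, 9.7]
grip_width: -0.003
grip_force: 4.4
```

```bash
cat >> h.py <<'E'
def combo(name,wr=True,tb=(190,290,190,340),sb=(160,240,170,330)):
    c=cam("top"); s=cam("scene"); f=lambda i,sz:cv2.resize(i,sz,interpolation=cv2.INTER_CUBIC)
    l=np.vstack([f(s["image"][sb[0]:sb[1],sb[2]:sb[3]],(400,200)),f(c["image"][tb[0]:tb[1],tb[2]:tb[3]],(400,267))])
    if wr: l=np.hstack([l,cv2.copyMakeBorder(f(cam("wrist")["image"],(400,300)),0,167,0,0,cv2.BORDER_CONSTANT)])
    cv2.imwrite(f"pics/{name}.png",l); return c
E
python3 - <<'E'
from h import *
combo("c5")
E
```

```text
(no output)
```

View pics/c5.png

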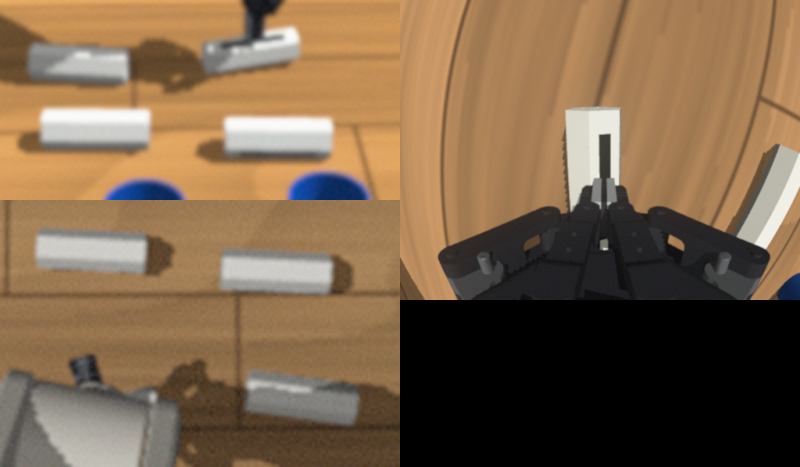

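>>> {"api": "play_rows", "payload": {
  "plan": [
    [1,[0,-0.4,0],[0,0,0]],
    [1,[0,-0.4,0],[0,0,0]],
    [1,[0,-0.4,0],[0,0,0]],
    [1,[0,0,0],[0,0,0]],
    [1,[0,0,0],[0,0,0]]
  ]
}}

```text
clock: 9.73
ee_pos: [411.7, -85.5, 212.6]
orientation: [-3.141, -0.0, 1.823]
wrist_force: [-0.3, -1.1, 0.4]
grip_width: -0.001
grip_force: 0.0
```

```bash
python3 - <<'E'
from h import *
combo("c6")
E
```

```text
(no output)
```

View pics/c6.png

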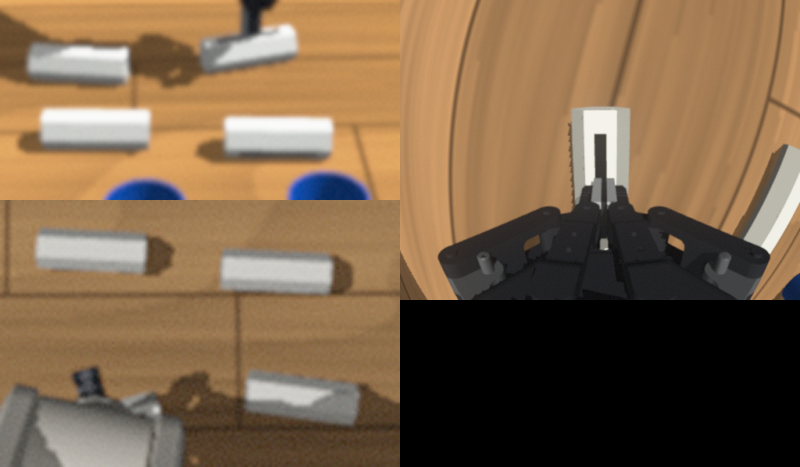

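>>> {"api": "play_rows", "payload": {
  "plan": [
    [0.35,[0,0,-4],[0,0,0]],
    [0.35,[0,0,-4],[0,0,0]],
    [0.35,[-3,0,-4],[0,0,0]],
    [0.35,[-3,0,-3],[0,0,0]],
    [0.35,[-3,0,0],[0,0,0]],
    [0.35,[0,0,0],[0,0,0]],
    [0.35,[0,0,0],[0,0,0]]
  ]
}}

```text
clock: 10.47
ee_pos: [433.4, -168.2, 355.8]
orientation: [3.141, 0.001, 1.821]
wrist_force: [-0.5, 0.8, 0.6]
grip_width: 0.65
grip_force: 0.0
```

```bash
cat >> h.py <<'E'
def blobs(c,z=18,near=None,smax=75,vmin=45):
    hsv=cv2.cvtColor(c["image"],cv2.COLOR_BGR2HSV); m=((hsv[...,1]<smax)&(hsv[...,2]>vmin)).astype(np.uint8)
    m=cv2.morphologyEx(m,cv2.MORPH_CLOSE,np.ones((5,5))); m=cv2.morphologyEx(m,cv2.MORPH_OPEN,np.ones((3,3))); out=[]
    for k in cv2.findContours(m,cv2.RETR_EXTERNAL,cv2.CHAIN_APPROX_NONE)[0]:
        if cv2.contourArea(k)<200: continue
        p=plane(c,k[:,0,:],z)[:,:2].astype(np.float32)
        if not np.isfinite(p).all(): continue
        (x,y),(a,b),_=cv2.minAreaRect(p)
        if not(85<max(a,b)<140 and 25<min(a,b)<55): continue
        q=cv2.boxPoints(cv2.minAreaRect(p)); e=max((q[1]-q[0],q[2]-q[1]),key=np.linalg.norm); yaw=np.degrees(np.arctan2(e[1],e[0]))%180
        out.append(dict(xy=np.round([x,y],1).tolist(),yaw=round(float(yaw),1),L=round(max(a,b)),W=round(min(a,b))))
    return out
def prof(c,xy,yaw,z=36,rng=24,step=3,a0=-45,a1=46):
    """grey level across the case (columns: offset along tool y = to the right of its axis), averaged over its length"""
    g=cv2.cvtColor(c["image"],cv2.COLOR_BGR2GRAY); t=np.radians(yaw); e=np.array([np.cos(t),np.sin(t)]); n=np.array([e[1],-e[0]])
    r=[]
    for o in range(-rng,rng+1,step):
        v=[]
        for a in range(a0,a1,10):
            q=proj(c,[*(np.array(xy)+e*a+n*o),z])[0]; v.append(float(cv2.getRectSubPix(g,(1,1),(float(q[0]),float(q[1])))[0,0]))
        r.append((o,int(np.mean(v))))
    return r
E
python3 - <<'E'
from h import *
t=cam("top"); w=cam("wrist","w7"); print(env.sense()["grip_width"],w["xyz"],w["rotation"])
print("top",*blobs(t),sep="\n"); B=blobs(w); print("wrist",*B,sep="\n")
for b in B: print(prof(w,b["xy"],b["yaw"]))
E
```

```text
0.6507793244738419 [ 415.98370543 -103.70606027  323.8666973 ] [-0.26039283  0.0005238   0.25131214]
top
{'xy': [563.9, -261.7], 'yaw': 87.6, 'L': 116, 'W': 44}
{'xy': [586.3, -71.2], 'yaw': 86.9, 'L': 117, 'W': 43}
wrist
{'xy': [1087.9, -472.0], 'yaw': 138.1, 'L': 135, 'W': 54}
{'xy': [436.1, -289.4], 'yaw': 86.1, 'L': 135, 'W': 49}
{'xy': [588.1, -68.6], 'yaw': 86.6, 'L': 118, 'W': 44}
{'xy': [409.5, -86.2], 'yaw': 104.6, 'L': 118, 'W': 43}
[(-24, 65), (-21, 75), (-18, 71), (-15, 67), (-12, 68), (-9, 76), (-6, 83), (-3, 76), (0, 71), (3, 69), (6, 71), (9, 75), (12, 79), (15, 76), (18, 75), (21, 73), (24, 72)]
[(-24, 130), (-21, 153), (-18, 173), (-15, 181), (-12, 198), (-9, 217), (-6, 223), (-3, 215), (0, 207), (3, 204), (6, 192), (9, 149), (12, 125), (15, 102), (18, 110), (21, 110), (24, 106)]
[(-24, 175), (-21, 175), (-18, 175), (-15, 175), (-12, 185), (-9, 230), (-6, 232), (-3, 232), (0, 232), (3, 232), (6, 232), (9, 222), (12, 151), (15, 143), (18, 143), (21, 142), (24, 141)]
[(-24, 128), (-21, 93), (-18, 151), (-15, 155), (-12, 156), (-9, 232), (-6, 236), (-3, 136), (0, 93), (3, 112), (6, 236), (9, 234), (12, 174), (15, 168), (18, 167), (21, 134), (24, 130)]
```

>>> {"api": "play_rows", "payload": {
  "plan": [
    [0.35,[2.7,-0.1,0],[0,0,0]],
    [0.35,[2.6,-0.1,0],[0,0,0]],
    [0.35,[0,0,3.9],[0,0,0]],
    [0.35,[0,0,3.9],[0,0,0]],
    [0.35,[0,0,3.9],[0,0,0]],
    [0.35,[0,0,3.6],[0,0,0]],
    [0.35,[0,0,2.0],[0,0,0]],
    [0.35,[0,0,1.0],[0,0,0]]
  ]
}}

```text
clock: 11.23
ee_pos: [416.1, -115.0, 169.5]
orientation: [-3.136, -0.003, 1.825]
wrist_force: [-0.8, 1.0, 1.6]
grip_width: 0.653
grip_force: 1.1
```

>>> {"api": "play_rows", "payload": {
  "plan": [
    [0.35,[0,0,0],[0,0,0]],
    [0.7,[0,0,0],[0,0,0]],
    [1,[0,0,0],[0,0,0]],
    [1,[0,0,0],[0,0,0]],
    [1,[0,0,0],[0,0,0]],
    [1,[0,0,0],[0,0,0]]
  ]
}}

```text
clock: 11.73
ee_pos: [418.2, -116.4, 172.9]
orientation: [3.141, 0.001, 1.823]
wrist_force: [0.1, -0.0, -1.1]
grip_width: 0.461
grip_force: 60.3
```

```bash
python3 - <<'E'
from h import *
w=cam("wrist"); B=blobs(w); print(*B,sep="\n")
print(prof(w,[409.5,-86.2],104.6,a0=10,a1=51))
E
```

```text
{'xy': [589.3, -178.7], 'yaw': 162.2, 'L': 122, 'W': 44}
{'xy': [575.0, -111.9], 'yaw': 130.7, 'L': 102, 'W': 38}
[(-24, 132), (-21, 133), (-18, 105), (-15, 158), (-12, 159), (-9, 237), (-6, 237), (-3, 154), (0, 134), (3, 135), (6, 238), (9, 238), (12, 171), (15, 170), (18, 161), (21, 130), (24, 130)]
```

>>> {"api": "play_rows", "payload": {
  "plan": [
    [1,[0,0,-0.2],[0,0,0]],
    [1,[0,0,0],[0,0,0.105]],
    [1,[0,0,0],[0,0,0.105]],
    [1,[0,0,0],[0,0,0.105]],
    [1,[3.0,0,0],[0,0,0]],
    [1,[3.0,0,0],[0,0,0]],
    [1,[3.0,0,0],[0,0,0]],
    [1,[3.0,-0.1,0],[0,0,0]]
  ]
}}

```text
clock: 12.45
ee_pos: [424.6, 4.4, 174.7]
orientation: [3.141, -0.0, 1.507]
wrist_force: [-0.0, -0.6, -2.7]
grip_width: 0.458
grip_force: 60.4
```

>>> {"api": "play_rows", "payload": {
  "plan": [
    [1,[3.0,-0.1,0],[0,0,0]],
    [1,[3.0,0,0],[0,0,0]],
    [1,[3.0,0,0],[0,0,0]],
    [1,[0,0,0],[0,0,0]],
    [1,[0,0,0],[0,0,0]]
  ]
}}

```text
clock: 12.87
ee_pos: [429.2, 94.6, 174.7]
orientation: [3.141, -0.0, 1.511]
wrist_force: [-0.7, -0.8, -1.3]
grip_width: 0.457
grip_force: 60.4
```

```bash
cat >> h.py <<'E'
TH=np.radians(-3.6); EX=np.array([np.cos(TH),np.sin(TH)]); EY=np.array([-EX[1],EX[0]]); O=np.array([547.7,204.6])
def dr(xy): d=np.array(xy[:2])-O; return np.round([d@EX,d@EY],1).tolist()
def wd(X,Y): return np.round(O+EX*X+EY*Y,1).tolist()
def held(off,z=36,a0=10,a1=51):
    """TCP in the drainer's frame and the grey profile across the held case, `off` = its middle ahead of the TCP"""
    s=env.sense(); p=np.array(s["ee_pos"][:2]); y=s["orientation"][2]; w=cam("wrist")
    print("tcp dr",dr(p),"yaw_d",round(np.degrees(y-TH)-90,2),"w",round(s["grip_width"]*85,1)); m=p+off*np.array([np.cos(y),np.sin(y)])
    print(prof(w,m,np.degrees(y),z=z,a0=a0,a1=a1)); return w
E
python3 - <<'E'
from h import *
held(32)
E
```

```text
tcp dr [-111.4, -117.3] yaw_d 0.2 w 38.8
[(-24, 109), (-21, 90), (-18, 165), (-15, 177), (-12, 178), (-9, 237), (-6, 238), (-3, 135), (0, 135), (3, 150), (6, 238), (9, 237), (12, 148), (15, 146), (18, 123), (21, 122), (24, 117)]
```

>>> {"api": "play_rows", "payload": {
  "plan": [
    [1,[1.6,0,0],[0,0,0]],
    [1,[1.6,0,0],[0,0,0]],
    [1,[1.6,0,0],[0,0,0]],
    [1,[1.6,0,0],[0,0,0]],
    [1,[1.6,0,0],[0,0,0]],
    [1,[1.5,0,0],[0,0,0]],
    [1,[0,0,0],[0,0,0]],
    [1,[0,0,0],[0,0,0]]
  ]
}}

```text
clock: 13.58
ee_pos: [435.4, 187.5, 174.5]
orientation: [3.141, -0.0, 1.508]
wrist_force: [2.2, 0.0, -1.3]
grip_width: 0.459
grip_force: 60.6
```

```bash
python3 - <<'E'
from h import *
held(32); print(env.sense()["wrist_force"])
E
```

```text
tcp dr [-111.0, -24.1] yaw_d 0.01 w 39.0
[(-24, 87), (-21, 89), (-18, 92), (-15, 96), (-12, 100), (-9, 104), (-6, 237), (-3, 141), (0, 144), (3, 161), (6, 238), (9, 238), (12, 112), (15, 108), (18, 105), (21, 99), (24, 95)]
[ 2.3488198   0.50835988 -1.15241813]
```

>>> {"api": "play_rows", "payload": {
  "plan": [
    [0.35,[0,0,0],[0,0,0]],
    [0.35,[0,0,0],[0,0,0]],
    [0.35,[0,0,0],[0,0,0]],
    [0.35,[-2.0,0,0],[0,0,0]],
    [0.35,[-3.0,0,-0.4],[0,0,0]],
    [1,[-0.5,0,-0.4],[0,0,0]],
    [1,[0,0,0],[0,0,0]],
    [1,[0,0,0],[0,0,0]]
  ]
}}

```text
clock: 14.3
ee_pos: [431.9, 133.1, 182.7]
orientation: [3.141, -0.0, 1.507]
wrist_force: [1.4, -0.1, 0.5]
grip_width: 0.233
grip_force: 0.0
```

>>> {"api": "play_rows", "payload": {
  "plan": [
    [1,[0,0,0],[0,0,0]],
    [1,[1.5,0,0],[0,0,0]],
    [1,[0.7,0,0],[0,0,0]],
    [1,[0.5,0,0],[0,0,0]],
    [1,[0.5,0,0],[0,0,0]],
    [1,[0,0,0],[0,0,0]],
    [1,[0,0,0],[0,0,0]]
  ]
}}

```text
clock: 14.88
ee_pos: [433.5, 165.5, 182.4]
orientation: [-3.142, -0.0, 1.509]
wrist_force: [0.4, 0.5, 0.4]
grip_width: 0.002
grip_force: 0.0
```

```bash
python3 - <<'E'
from h import *
s=env.sense(); print(dr(s["ee_pos"]))
w=cam("wrist"); print(prof(w,wd(-111,20),86.4,a0=-20,a1=25))
E
```

```text
[-111.5, -46.2]
[(-24, 66), (-21, 72), (-18, 81), (-15, 86), (-12, 89), (-9, 96), (-6, 246), (-3, 90), (0, 93), (3, 113), (6, 246), (9, 246), (12, 97), (15, 95), (18, 89), (21, 83), (24, 79)]
```

Now push to the stop in small steps.

>>> {"api": "play_rows", "payload": {
  "plan": [
    [1,[0.3,0,0],[0,0,0]],
    [1,[0,0,0],[0,0,0]],
    [1,[0,0,0],[0,0,0]]
  ]
}}

```text
clock: 15.18
ee_pos: [433.8, 168.1, 182.5]
orientation: [3.142, -0.0, 1.508]
wrist_force: [0.5, 0.4, 0.5]
grip_width: 0.005
grip_force: 0.0
```

>>> {"api": "play_rows", "payload": {
  "plan": [
    [1,[0.2,0,0],[0,0,0]],
    [1,[0,0,0],[0,0,0]],
    [1,[0,0,0],[0,0,0]]
  ]
}}

```text
clock: 15.43
ee_pos: [434.0, 170.2, 182.5]
orientation: [3.142, -0.0, 1.508]
wrist_force: [0.1, -0.4, 0.6]
grip_width: 0.001
grip_force: 0.0
```

>>> {"api": "play_rows", "payload": {
  "plan": [
    [1,[0.2,0,0],[0,0,0]],
    [1,[0,0,0],[0,0,0]],
    [1,[0,0,0],[0,0,0]]
  ]
}}

```text
clock: 15.68
ee_pos: [433.9, 171.6, 182.5]
orientation: [-3.141, 0.001, 1.509]
wrist_force: [0.1, -6.6, 2.2]
grip_width: 0.004
grip_force: 3.5
```

>>> {"api": "play_rows", "payload": {
  "plan": [
    [1,[-2,0,0],[0,0,0]],
    [1,[0,0,-4],[0,0,0]],
    [1,[0,0,-4],[0,0,0]],
    [1,[-1.1,1.0,-3.5],[0,0,0]],
    [1,[-1.1,1.0,-3.5],[0,0,0]],
    [1,[-1.1,1.0,-2],[0,0,0]],
    [1,[-3.1,1.8,0],[0,0,0]],
    [1,[-3.1,1.8,0],[0,0,0]]
  ]
}}

```text
clock: 16.35
ee_pos: [493.5, 52.9, 354.6]
orientation: [3.137, -0.001, 1.51]
wrist_force: [0.6, -0.2, -0.5]
grip_width: -0.002
grip_force: 0.0
```

>>> {"api": "play_rows", "payload": {
  "plan": [
    [1,[-3.1,1.8,0],[0,0,0]],
    [1,[-3.1,1.8,0],[0,0,0]],
    [1,[-3.1,1.8,0],[0,0,0]],
    [1,[-3.1,1.8,0],[0,0,0]],
    [1,[-3.1,1.8,0],[0,0,0]],
    [1,[-2.7,1.2,0],[0,0,0]],
    [1,[0,0,0],[0,0,0]],
    [1,[0,0,0],[0,0,0]]
  ]
}}

```text
clock: 17.02
ee_pos: [583.3, -135.9, 352.1]
orientation: [-3.141, -0.0, 1.506]
wrist_force: [0.2, 0.7, -0.2]
grip_width: 0.002
grip_force: 0.0
```

```bash
python3 - <<'E'
from h import *
t=cam("top"); w=cam("wrist","w8"); 
print("top",*blobs(t),sep="\n"); B=blobs(w); print("wrist",*B,sep="\n")
for b in B: print(prof(w,b["xy"],b["yaw"]))
h=prof(t,wd(-111,20),86.4,a0=-40,a1=20); print(h)
E
```

```text
top
wrist
{'xy': [587.8, -70.7], 'yaw': 86.7, 'L': 118, 'W': 42}
[(-24, 156), (-21, 160), (-18, 189), (-15, 191), (-12, 193), (-9, 243), (-6, 246), (-3, 246), (0, 246), (3, 246), (6, 246), (9, 244), (12, 168), (15, 160), (18, 160), (21, 163), (24, 164)]
[(-24, 45), (-21, 61), (-18, 72), (-15, 83), (-12, 122), (-9, 170), (-6, 161), (-3, 106), (0, 118), (3, 180), (6, 197), (9, 162), (12, 96), (15, 61), (18, 58), (21, 53), (24, 48)]
```

>>> {"api": "play_rows", "payload": {
  "plan": [
    [1,[3.3,1.5,0],[0,0,0]],
    [1,[3.2,1.6,0],[0,0,0]],
    [1,[0,0,4],[0,0,0]],
    [1,[0,0,4],[0,0,0]],
    [1,[0,0,4],[0,0,0]],
    [1,[0,0,2.6],[0,0,0]],
    [1,[0,0,0],[0,0,0]],
    [1,[0,0,0],[0,0,0]]
  ]
}}

```text
clock: 17.78
ee_pos: [617.3, -70.6, 205.8]
orientation: [-3.138, -0.0, 1.51]
wrist_force: [0.7, 0.4, 0.4]
grip_width: -0.003
grip_force: 0.0
```

>>> {"api": "play_rows", "payload": {
  "plan": [
    [1,[0,-0.5,0],[0,0,0]],
    [1,[0,-0.4,0],[0,0,0]],
    [1,[0,-0.3,-0.2],[0,0,0]],
    [1,[0,-0.3,-0.2],[0,0,0]],
    [1,[0,-0.3,-0.15],[0,0,0]],
    [1,[0,-0.3,-0.1],[0,0,0]],
    [1,[0,-0.3,-0.05],[0,0,0]],
    [1,[0,-0.4,0],[0,0,0]]
  ]
}}

```text
clock: 18.45
ee_pos: [590.1, -70.1, 213.8]
orientation: [3.141, 0.0, 1.508]
wrist_force: [-0.6, -0.2, 0.7]
grip_width: 0.001
grip_force: 0.0
```

>>> {"api": "play_rows", "payload": {
  "plan": [
    [1,[0,-0.4,0],[0,0,0]],
    [1,[0,-0.4,0],[0,0,0]],
    [1,[0,-0.4,0],[0,0,0]],
    [1,[0,-0.4,0],[0,0,0]],
    [1,[0,0,0],[0,0,0]],
    [1,[0,0,0],[0,0,0]]
  ]
}}

```text
clock: 18.95
ee_pos: [574.0, -69.1, 213.4]
orientation: [-3.141, -0.0, 1.508]
wrist_force: [0.8, -0.3, 0.1]
grip_width: 0.003
grip_force: 0.0
```

```bash
python3 - <<'E'
from h import *
w=cam("wrist","w9"); p=np.array(env.sense()["ee_pos"][:2]); 
for k in (0,-10,10): print(prof(w,[587.8-20.8+k,-70.7],86.7,a0=15,a1=51))
E
```

```text
[(-24, 132), (-21, 104), (-18, 106), (-15, 138), (-12, 140), (-9, 140), (-6, 139), (-3, 142), (0, 146), (3, 175), (6, 176), (9, 176), (12, 235), (15, 235), (18, 234), (21, 235), (24, 234)]
[(-24, 128), (-21, 131), (-18, 134), (-15, 133), (-12, 119), (-9, 94), (-6, 132), (-3, 140), (0, 140), (3, 140), (6, 141), (9, 144), (12, 174), (15, 176), (18, 177), (21, 230), (24, 235)]
[(-24, 140), (-21, 141), (-18, 139), (-15, 140), (-12, 143), (-9, 163), (-6, 176), (-3, 176), (0, 186), (3, 235), (6, 235), (9, 234), (12, 235), (15, 235), (18, 235), (21, 214), (24, 148)]
```

>>> {"api": "play_rows", "payload": {
  "plan": [
    [1,[0,0,-1.5],[0,0,0]],
    [1,[0,2.2,0],[0,0,0]],
    [1,[0,2.2,0],[0,0,0]],
    [1,[0,0,2.6],[0,0,0]],
    [1,[0,0,0],[0,0,0]],
    [1,[0,-0.5,0],[0,0,0]],
    [1,[0,-0.3,0],[0,0,0]],
    [1,[0,0,0],[0,0,0]]
  ]
}}

```text
clock: 19.67
ee_pos: [609.4, -71.3, 203.2]
orientation: [3.142, -0.0, 1.508]
wrist_force: [0.8, -0.9, -0.5]
grip_width: 0.002
grip_force: 0.1
```

>>> {"api": "play_rows", "payload": {
  "plan": [
    [1,[0,-0.2,0],[0,0,0]],
    [1,[0,0,0],[0,0,0]],
    [1,[0,0,0],[0,0,0]]
  ]
}}

```text
clock: 19.92
ee_pos: [608.5, -71.2, 203.4]
orientation: [3.14, 0.0, 1.508]
wrist_force: [1.4, 0.2, 2.9]
grip_width: 0.001
grip_force: 1.6
```

>>> {"api": "play_rows", "payload": {
  "plan": [
    [1,[0,-0.2,0],[0,0,0]],
    [1,[0,0,0],[0,0,0]],
    [1,[0,0,0],[0,0,0]]
  ]
}}

```text
clock: 20.17
ee_pos: [607.3, -71.2, 203.7]
orientation: [3.138, 0.0, 1.508]
wrist_force: [4.1, 0.7, 7.0]
grip_width: 0.001
grip_force: 3.2
```

>>> {"api": "play_rows", "payload": {
  "plan": [
    [1,[0,-0.2,0],[0,0,0]],
    [1,[0,0,0],[0,0,0]],
    [1,[0,0,0],[0,0,0]]
  ]
}}

```text
clock: 20.42
ee_pos: [605.8, -71.1, 204.2]
orientation: [3.136, 0.0, 1.508]
wrist_force: [4.7, 1.2, 9.3]
grip_width: 0.0
grip_force: 4.3
```

```bash
python3 - <<'E'
from h import *
w=cam("wrist","w10"); print(prof(w,[587.8,-70.7],86.7,a0=15,a1=51,step=2,rng=26))
E
```

```text
[(-26, 138), (-24, 139), (-22, 139), (-20, 139), (-18, 142), (-16, 159), (-14, 200), (-12, 235), (-10, 234), (-8, 235), (-6, 235), (-4, 235), (-2, 235), (0, 235), (2, 235), (4, 235), (6, 227), (8, 157), (10, 157), (12, 157), (14, 156), (16, 157), (18, 155), (20, 148), (22, 149), (24, 151), (26, 151)]
```

>>> {"api": "play_rows", "payload": {
  "plan": [
    [1,[0,-0.1,-0.3],[0,0,0]],
    [1,[0,-0.3,-0.2],[0,0,0]],
    [1,[0,-0.3,-0.2],[0,0,0]],
    [1,[0,-0.3,-0.15],[0,0,0]],
    [1,[0,-0.3,-0.1],[0,0,0]],
    [1,[0,-0.3,0],[0,0,0]],
    [1,[0,0,0],[0,0,0]]
  ]
}}

```text
clock: 21.05
ee_pos: [587.2, -69.9, 211.7]
orientation: [-3.14, -0.0, 1.508]
wrist_force: [0.1, -0.7, 0.9]
grip_width: -0.001
grip_force: 0.0
```

```bash
python3 - <<'E'
from h import *
w=cam("wrist","w11"); print(prof(w,[587.8,-70.7],86.7,a0=15,a1=51,step=2,rng=30))
E
```

```text
[(-30, 236), (-28, 237), (-26, 236), (-24, 236), (-22, 236), (-20, 236), (-18, 236), (-16, 188), (-14, 166), (-12, 137), (-10, 83), (-8, 82), (-6, 150), (-4, 164), (-2, 149), (0, 151), (2, 151), (4, 150), (6, 152), (8, 153), (10, 151), (12, 150), (14, 149), (16, 149), (18, 149), (20, 151), (22, 152), (24, 150), (26, 147), (28, 144), (30, 145)]
```

>>> {"api": "play_rows", "payload": {
  "plan": [
    [1,[0,0.2,0.9],[0,0,0]],
    [1,[0,-0.4,0],[0,0,0]],
    [1,[0,-0.3,0],[0,0,0]],
    [1,[0,-0.2,0],[0,0,0]],
    [1,[0,-0.2,0],[0,0,0]],
    [1,[0,0,0],[0,0,0]]
  ]
}}

```text
clock: 21.6
ee_pos: [579.8, -69.5, 203.5]
orientation: [3.139, 0.0, 1.508]
wrist_force: [3.6, -0.6, 5.8]
grip_width: 0.002
grip_force: 2.8
```

>>> {"api": "play_rows", "payload": {
  "plan": [
    [1,[0,-0.1,-0.3],[0,0,0]],
    [1,[0,-0.3,-0.2],[0,0,0]],
    [1,[0,-0.3,-0.2],[0,0,0]],
    [1,[0,-0.3,-0.15],[0,0,0]],
    [1,[0,-0.3,-0.1],[0,0,0]],
    [1,[0,-0.3,0],[0,0,0]],
    [1,[0,0,0],[0,0,0]]
  ]
}}

```text
clock: 22.18
ee_pos: [562.7, -68.4, 212.6]
orientation: [-3.141, 0.0, 1.508]
wrist_force: [1.1, -0.3, 2.9]
grip_width: -0.001
grip_force: 1.1
```

```bash
python3 - <<'E'
from h import *
w=cam("wrist","w12"); print(prof(w,[560,-70.7],86.7,a0=15,a1=51,step=2,rng=34))
E
```

```text
[(-34, 128), (-32, 130), (-30, 131), (-28, 133), (-26, 154), (-24, 227), (-22, 227), (-20, 227), (-18, 227), (-16, 227), (-14, 227), (-12, 227), (-10, 227), (-8, 211), (-6, 209), (-4, 209), (-2, 101), (0, 94), (2, 93), (4, 142), (6, 208), (8, 208), (10, 145), (12, 141), (14, 143), (16, 144), (18, 145), (20, 147), (22, 149), (24, 150), (26, 149), (28, 151), (30, 153), (32, 152), (34, 151)]
```

Near the balance point; push a little more.

>>> {"api": "play_rows", "payload": {
  "plan": [
    [1,[0,-0.3,0],[0,0,0]],
    [1,[0,-0.3,0],[0,0,0]],
    [1,[0,-0.3,0],[0,0,0]],
    [1,[0,0,0],[0,0,0]],
    [1,[0,0,0],[0,0,0]],
    [0.35,[0,0,-4],[0,0,0]],
    [0.35,[-4,0,-4],[0,0,0]],
    [0.35,[-4,0,-4],[0,0,0]]
  ]
}}

```text
clock: 22.9
ee_pos: [550.5, -126.3, 312.1]
orientation: [-3.14, -0.0, 1.511]
wrist_force: [1.2, -0.3, 0.4]
grip_width: 0.419
grip_force: 0.0
```

>>> {"api": "play_rows", "payload": {
  "plan": [
    [0.35,[-2,0,-2],[0,0,0]],
    [0.35,[0,0,0],[0,0,0]],
    [0.35,[0,0,0],[0,0,0]]
  ]
}}

```text
clock: 23.15
ee_pos: [549.5, -147.5, 332.2]
orientation: [3.139, 0.0, 1.506]
wrist_force: [-0.2, 0.5, 0.6]
grip_width: 0.652
grip_force: 0.0
```

```bash
python3 - <<'E'
from h import *
w=cam("wrist","w13"); B=blobs(w); print("wrist",*B,sep="\n")
for b in B: print(prof(w,b["xy"],b["yaw"]))
E
```

```text
wrist
{'xy': [566.0, -255.9], 'yaw': 86.5, 'L': 116, 'W': 42}
{'xy': [540.7, -67.5], 'yaw': 86.4, 'L': 118, 'W': 42}
[(-24, 104), (-21, 126), (-18, 161), (-15, 162), (-12, 167), (-9, 212), (-6, 207), (-3, 206), (0, 192), (3, 166), (6, 167), (9, 169), (12, 120), (15, 126), (18, 125), (21, 122), (24, 127)]
[(-24, 128), (-21, 128), (-18, 162), (-15, 176), (-12, 178), (-9, 234), (-6, 238), (-3, 137), (0, 95), (3, 116), (6, 237), (9, 237), (12, 156), (15, 147), (18, 147), (21, 147), (24, 148)]
```

>>> {"api": "play_rows", "payload": {
  "plan": [
    [0.35,[2.4,-0.7,0],[0,0,0]],
    [0.35,[2.3,-0.7,0],[0,0,0]],
    [0.35,[0,0,3.9],[0,0,0]],
    [0.35,[0,0,3.9],[0,0,0]],
    [0.35,[0,0,3.9],[0,0,0]],
    [0.35,[0,0,3.0],[0,0,0]],
    [0.35,[0,0,1.2],[0,0,0]],
    [0.35,[0,0,0],[0,0,0]]
  ]
}}

```text
clock: 23.87
ee_pos: [536.7, -97.5, 170.5]
orientation: [-3.135, -0.001, 1.509]
wrist_force: [-0.7, -0.2, 0.5]
grip_width: 0.65
grip_force: 0.0
```

>>> {"api": "play_rows", "payload": {
  "plan": [
    [0.35,[0,0,0],[0,0,0]],
    [0.7,[0,0,0],[0,0,0]],
    [1,[0,0,0],[0,0,0]],
    [1,[0,0,0],[0,0,0]],
    [1,[0,0,0],[0,0,0]],
    [1,[0,0,0],[0,0,0]],
    [1,[0,0,-0.2],[0,0,0]]
  ]
}}

```text
clock: 24.45
ee_pos: [538.1, -98.7, 174.1]
orientation: [-3.141, -0.0, 1.508]
wrist_force: [-0.6, -0.1, -2.0]
grip_width: 0.462
grip_force: 60.3
```

>>> {"api": "play_rows", "payload": {
  "plan": [
    [1,[3.1,0.45,0],[0,0,0]],
    [1,[3.1,0.45,0],[0,0,0]],
    [1,[3.1,0.45,0],[0,0,0]],
    [1,[3.1,0.45,0],[0,0,0]],
    [1,[3.1,0.45,0],[0,0,0]],
    [1,[3.1,0.45,0],[0,0,0]],
    [1,[0,0,0],[0,0,0]],
    [1,[0,0,0],[0,0,0]]
  ]
}}

```text
clock: 25.12
ee_pos: [577.0, 86.6, 174.4]
orientation: [3.141, 0.0, 1.511]
wrist_force: [0.5, -0.5, -0.9]
grip_width: 0.459
grip_force: 60.3
```

```bash
python3 - <<'E'
from h import *
held(32)
E
```

```text
tcp dr [36.7, -116.0] yaw_d 0.18 w 39.0
[(-24, 124), (-21, 126), (-18, 146), (-15, 175), (-12, 175), (-9, 236), (-6, 236), (-3, 132), (0, 131), (3, 132), (6, 236), (9, 235), (12, 144), (15, 144), (18, 144), (21, 139), (24, 138)]
```

>>> {"api": "play_rows", "payload": {
  "plan": [
    [1,[1.6,0,0],[0,0,0]],
    [1,[1.6,0,0],[0,0,0]],
    [1,[1.6,0,0],[0,0,0]],
    [1,[1.6,0,0],[0,0,0]],
    [1,[1.6,0,0],[0,0,0]],
    [1,[1.4,0,0],[0,0,0]],
    [1,[0,0,0],[0,0,0]],
    [1,[0,0,0],[0,0,0]]
  ]
}}

```text
clock: 25.83
ee_pos: [582.8, 178.6, 174.4]
orientation: [3.141, 0.0, 1.509]
wrist_force: [0.7, 1.0, -1.5]
grip_width: 0.454
grip_force: 60.3
```

```bash
python3 - <<'E'
from h import *
held(32); print(env.sense()["wrist_force"])
E
```

```text
tcp dr [36.7, -23.7] yaw_d 0.04 w 38.6
[(-24, 94), (-21, 97), (-18, 100), (-15, 103), (-12, 107), (-9, 112), (-6, 243), (-3, 151), (0, 153), (3, 155), (6, 242), (9, 242), (12, 124), (15, 117), (18, 112), (21, 107), (24, 102)]
[ 2.62448935  1.04067023 -0.98428629]
```

>>> {"api": "play_rows", "payload": {
  "plan": [
    [0.35,[0,0,0],[0,0,0]],
    [0.35,[0,0,0],[0,0,0]],
    [0.35,[0,0,0],[0,0,0]],
    [0.35,[-2.0,0,0],[0,0,0]],
    [0.35,[-3.0,0,-0.4],[0,0,0]],
    [1,[-0.5,0,-0.4],[0,0,0]],
    [1,[0,0,0],[0,0,0]],
    [1,[0,0,0],[0,0,0]]
  ]
}}

```text
clock: 26.55
ee_pos: [579.6, 123.8, 182.8]
orientation: [3.141, -0.0, 1.507]
wrist_force: [-0.5, 0.3, 0.5]
grip_width: 0.23
grip_force: 0.0
```

>>> {"api": "play_rows", "payload": {
  "plan": [
    [1,[0,0,0],[0,0,0]],
    [1,[1.5,0,0],[0,0,0]],
    [1,[0.8,0,0],[0,0,0]],
    [1,[0.7,0,0],[0,0,0]],
    [1,[0.5,0,0],[0,0,0]],
    [1,[0,0,0],[0,0,0]],
    [1,[0,0,0],[0,0,0]]
  ]
}}

```text
clock: 27.13
ee_pos: [581.4, 159.6, 182.3]
orientation: [-3.141, 0.0, 1.509]
wrist_force: [-0.3, 0.8, -0.4]
grip_width: 0.0
grip_force: 0.0
```

>>> {"api": "play_rows", "payload": {
  "plan": [
    [1,[0.2,0,0],[0,0,0]],
    [1,[0,0,0],[0,0,0]],
    [1,[0,0,0],[0,0,0]]
  ]
}}

```text
clock: 27.38
ee_pos: [581.6, 160.8, 182.4]
orientation: [3.142, -0.0, 1.508]
wrist_force: [0.1, 0.2, -0.2]
grip_width: -0.002
grip_force: 0.0
```

```bash
python3 - <<'E'
from h import *
print(dr(env.sense()["ee_pos"]))
E
```

```text
[36.6, -41.6]
```

>>> {"api": "play_rows", "payload": {
  "plan": [
    [1,[0.2,0,0],[0,0,0]],
    [1,[0,0,0],[0,0,0]],
    [1,[0,0,0],[0,0,0]]
  ]
}}

```text
clock: 27.63
ee_pos: [581.8, 162.3, 182.4]
orientation: [-3.141, 0.001, 1.508]
wrist_force: [0.4, -4.7, 0.7]
grip_width: 0.004
grip_force: 2.4
```

>>> {"api": "play_rows", "payload": {
  "plan": [
    [1,[0.1,0,0],[0,0,0]],
    [1,[0,0,0],[0,0,0]],
    [1,[0,0,0],[0,0,0]]
  ]
}}

```text
clock: 27.88
ee_pos: [581.8, 162.6, 182.4]
orientation: [-3.141, 0.002, 1.508]
wrist_force: [0.3, -10.7, 2.8]
grip_width: -0.001
grip_force: 5.4
```

>>> {"api": "play_rows", "payload": {
  "plan": [
    [1,[-2,0,0],[0,0,0]],
    [1,[0,0,-4],[0,0,0]],
    [1,[0,0,-4],[0,0,0]],
    [1,[-1.6,0,-3.5],[0,0,0]],
    [1,[-1.6,0,-3.5],[0,0,0]],
    [1,[-2.6,0,-2],[0,0,0]],
    [1,[-3.6,0.1,0],[0,0,0]],
    [1,[-3.6,0.1,0],[0,0,0]]
  ]
}}

```text
clock: 28.55
ee_pos: [574.7, 13.4, 354.6]
orientation: [3.138, -0.001, 1.51]
wrist_force: [0.8, 0.0, -0.3]
grip_width: -0.0
grip_force: 0.0
```

>>> {"api": "play_rows", "payload": {
  "plan": [
    [1,[-3.6,0.1,0],[0,0,0]],
    [1,[-3.6,0.1,0],[0,0,0]],
    [1,[-3.6,0.1,0],[0,0,0]],
    [1,[-3.6,0.1,0],[0,0,0]],
    [1,[-3.6,0.1,0],[0,0,0]],
    [1,[-3.6,0.1,0],[0,0,0]],
    [1,[-3.6,0.1,0],[0,0,0]],
    [1,[-3.6,0.1,0],[0,0,0]]
  ]
}}

```text
clock: 29.22
ee_pos: [564.0, -275.6, 352.5]
orientation: [3.141, -0.0, 1.508]
wrist_force: [0.2, -0.5, -0.8]
grip_width: 0.003
grip_force: 0.0
```

>>> {"api": "play_rows", "payload": {
  "plan": [
    [1,[-3.4,0,0],[0,0,0]],
    [1,[0,0,0],[0,0,0]],
    [1,[0,0,0],[0,0,0]]
  ]
}}

```text
clock: 29.47
ee_pos: [561.8, -309.4, 352.1]
orientation: [-3.142, -0.0, 1.505]
wrist_force: [-0.7, -0.0, -0.0]
grip_width: 0.004
grip_force: 0.0
```

```bash
python3 - <<'E'
from h import *
t=cam("top"); w=cam("wrist","w14"); 
print("top",*blobs(t),sep="\n"); B=blobs(w); print("wrist",*B,sep="\n")
for b in B: print(prof(w,b["xy"],b["yaw"]))
for X in(-111,37): print(prof(t,wd(X,0),86.4,a0=-25,a1=30))
E
```

```text
top
wrist
{'xy': [436.2, -288.7], 'yaw': 81.5, 'L': 119, 'W': 42}
{'xy': [565.1, -261.7], 'yaw': 86.8, 'L': 118, 'W': 42}
[(-24, 129), (-21, 125), (-18, 123), (-15, 124), (-12, 167), (-9, 235), (-6, 238), (-3, 238), (0, 239), (3, 238), (6, 239), (9, 235), (12, 152), (15, 142), (18, 142), (21, 141), (24, 139)]
[(-24, 130), (-21, 116), (-18, 172), (-15, 181), (-12, 182), (-9, 233), (-6, 239), (-3, 240), (0, 240), (3, 240), (6, 240), (9, 239), (12, 167), (15, 152), (18, 152), (21, 150), (24, 146)]
[(-24, 47), (-21, 64), (-18, 78), (-15, 86), (-12, 122), (-9, 167), (-6, 162), (-3, 114), (0, 124), (3, 179), (6, 192), (9, 158), (12, 100), (15, 66), (18, 61), (21, 54), (24, 48)]
[(-24, 60), (-21, 78), (-18, 86), (-15, 92), (-12, 122), (-9, 160), (-6, 155), (-3, 116), (0, 121), (3, 175), (6, 189), (9, 153), (12, 93), (15, 61), (18, 57), (21, 52), (24, 47)]
```

>>> {"api": "play_rows", "payload": {
  "plan": [
    [1,[2.4,-1.4,0],[0,0,0]],
    [1,[2.4,-1.4,0],[0,0,0]],
    [1,[0,0,4],[0,0,0]],
    [1,[0,0,4],[0,0,0]],
    [1,[0,0,4],[0,0,0]],
    [1,[0,0,2.9],[0,0,0]],
    [1,[0,0,0],[0,0,0]],
    [1,[0,0,0],[0,0,0]]
  ]
}}

```text
clock: 30.23
ee_pos: [537.1, -256.6, 202.6]
orientation: [-3.138, -0.001, 1.51]
wrist_force: [0.8, 1.2, 0.3]
grip_width: 0.005
grip_force: 0.0
```

>>> {"api": "play_rows", "payload": {
  "plan": [
    [1,[0,0.4,0],[0,0,0]],
    [1,[0,0.3,0],[0,0,0]],
    [1,[0,0.2,0],[0,0,0]],
    [1,[0,0.2,0],[0,0,0]],
    [1,[0,0.2,0],[0,0,0]],
    [1,[0,0,0],[0,0,0]]
  ]
}}

```text
clock: 30.73
ee_pos: [550.6, -259.1, 205.4]
orientation: [3.141, 0.001, 1.508]
wrist_force: [-5.5, 0.2, 11.9]
grip_width: 0.001
grip_force: 5.4
```

>>> {"api": "play_rows", "payload": {
  "plan": [
    [1,[0,0.1,-0.3],[0,0,0]],
    [1,[0,0.3,-0.2],[0,0,0]],
    [1,[0,0.3,-0.2],[0,0,0]],
    [1,[0,0.3,-0.15],[0,0,0]],
    [1,[0,0.3,-0.1],[0,0,0]],
    [1,[0,0.3,0],[0,0,0]],
    [1,[0,0,0],[0,0,0]]
  ]
}}

```text
clock: 31.32
ee_pos: [567.4, -260.0, 213.6]
orientation: [3.14, 0.0, 1.508]
wrist_force: [-1.6, 0.6, 6.6]
grip_width: -0.004
grip_force: 2.9
```

```bash
python3 - <<'E'
from h import *
w=cam("wrist","w15"); print(prof(w,[565.1,-261.7],86.8,a0=15,a1=51,step=2,rng=34))
E
```

```text
[(-34, 131), (-32, 129), (-30, 127), (-28, 127), (-26, 125), (-24, 125), (-22, 121), (-20, 100), (-18, 99), (-16, 128), (-14, 140), (-12, 140), (-10, 142), (-8, 146), (-6, 218), (-4, 219), (-2, 220), (0, 220), (2, 220), (4, 220), (6, 220), (8, 220), (10, 219), (12, 219), (14, 219), (16, 220), (18, 220), (20, 220), (22, 219), (24, 219), (26, 220), (28, 164), (30, 148), (32, 147), (34, 145)]
```

Balanced on its edge again; push on a bit.

>>> {"api": "play_rows", "payload": {
  "plan": [
    [1,[0,0.3,0],[0,0,0]],
    [1,[0,0.3,0],[0,0,0]],
    [1,[0,0.2,0],[0,0,0]],
    [1,[0,0,0],[0,0,0]],
    [1,[0,0,0],[0,0,0]]
  ]
}}

```text
clock: 31.78
ee_pos: [575.5, -260.5, 213.9]
orientation: [3.139, 0.001, 1.508]
wrist_force: [0.7, 1.3, 8.4]
grip_width: -0.0
grip_force: 3.5
```

```bash
python3 - <<'E'
from h import *
w=cam("wrist","w16"); print(prof(w,[588,-261.7],86.8,a0=15,a1=51,step=2,rng=34))
E
```

```text
[(-34, 140), (-32, 142), (-30, 142), (-28, 143), (-26, 143), (-24, 181), (-22, 230), (-20, 231), (-18, 230), (-16, 231), (-14, 231), (-12, 231), (-10, 231), (-8, 232), (-6, 231), (-4, 203), (-2, 202), (0, 202), (2, 202), (4, 202), (6, 201), (8, 202), (10, 194), (12, 148), (14, 145), (16, 144), (18, 144), (20, 144), (22, 144), (24, 143), (26, 142), (28, 141), (30, 140), (32, 139), (34, 138)]
```

>>> {"api": "play_rows", "payload": {
  "plan": [
    [1,[0,0.3,-0.1],[0,0,0]],
    [1,[0,0.3,0],[0,0,0]],
    [1,[0,0,0],[0,0,0]],
    [1,[0,0,0],[0,0,0]]
  ]
}}

```text
clock: 32.17
ee_pos: [580.4, -260.7, 213.5]
orientation: [-3.141, -0.0, 1.508]
wrist_force: [0.3, -0.5, -0.6]
grip_width: -0.001
grip_force: 0.0
```

```bash
python3 - <<'E'
from h import *
w=cam("wrist","w16"); print(prof(w,[588,-261.7],86.8,a0=15,a1=51,step=2,rng=34))
E
```

```text
[(-34, 139), (-32, 139), (-30, 141), (-28, 142), (-26, 141), (-24, 143), (-22, 145), (-20, 147), (-18, 155), (-16, 181), (-14, 180), (-12, 181), (-10, 182), (-8, 211), (-6, 235), (-4, 235), (-2, 235), (0, 235), (2, 235), (4, 235), (6, 235), (8, 235), (10, 235), (12, 232), (14, 144), (16, 143), (18, 143), (20, 145), (22, 146), (24, 146), (26, 144), (28, 143), (30, 142), (32, 141), (34, 139)]
```

>>> {"api": "play_rows", "payload": {
  "plan": [
    [1,[0,-1.7,0],[0,0,0]],
    [1,[0,0,1.1],[0,0,0]],
    [1,[0,0,0],[0,0,0]],
    [1,[0,0.5,0],[0,0,0]],
    [1,[0,0.3,0],[0,0,0]],
    [1,[0,0.2,0],[0,0,0]],
    [1,[0,0.1,0],[0,0,0]],
    [1,[0,0,0],[0,0,0]]
  ]
}}

```text
clock: 32.88
ee_pos: [574.7, -260.4, 204.2]
orientation: [-3.14, -0.0, 1.509]
wrist_force: [-8.8, 2.7, 15.5]
grip_width: 0.003
grip_force: 8.3
```

>>> {"api": "play_rows", "payload": {
  "plan": [
    [1,[0,0.1,-0.3],[0,0,0]],
    [1,[0,0.3,-0.2],[0,0,0]],
    [1,[0,0.3,-0.2],[0,0,0]],
    [1,[0,0.3,-0.15],[0,0,0]],
    [1,[0,0.3,-0.1],[0,0,0]],
    [1,[0,0.3,0],[0,0,0]],
    [1,[0,0.3,0],[0,0,0]],
    [1,[0,0,0],[0,0,0]]
  ]
}}

```text
clock: 33.55
ee_pos: [594.2, -261.6, 212.8]
orientation: [3.14, 0.0, 1.508]
wrist_force: [0.1, 0.6, 4.1]
grip_width: -0.003
grip_force: 2.1
```

```bash
python3 - <<'E'
from h import *
w=cam("wrist","w17"); print(prof(w,[610,-261.7],86.8,a0=15,a1=51,step=2,rng=34))
E
```

```text
[(-34, 139), (-32, 142), (-30, 144), (-28, 145), (-26, 141), (-24, 218), (-22, 228), (-20, 228), (-18, 229), (-16, 229), (-14, 229), (-12, 229), (-10, 229), (-8, 229), (-6, 221), (-4, 202), (-2, 201), (0, 201), (2, 201), (4, 201), (6, 201), (8, 200), (10, 165), (12, 141), (14, 140), (16, 139), (18, 139), (20, 142), (22, 143), (24, 143), (26, 142), (28, 141), (30, 142), (32, 143), (34, 143)]
```

>>> {"api": "play_rows", "payload": {
  "plan": [
    [1,[0,0.3,-0.1],[0,0,0]],
    [1,[0,0.3,0],[0,0,0]],
    [1,[0,0.3,0],[0,0,0]],
    [1,[0,0.2,0],[0,0,0]],
    [1,[0,0,0],[0,0,0]],
    [1,[0,0,0],[0,0,0]]
  ]
}}

```text
clock: 34.1
ee_pos: [604.2, -262.2, 213.1]
orientation: [-3.141, -0.0, 1.508]
wrist_force: [0.4, -0.5, 0.0]
grip_width: -0.002
grip_force: 0.0
```

```bash
python3 - <<'E'
from h import *
w=cam("wrist","w17"); print(prof(w,[610,-261.7],86.8,a0=15,a1=51,step=2,rng=34))
E
```

```text
[(-34, 141), (-32, 139), (-30, 142), (-28, 143), (-26, 144), (-24, 143), (-22, 142), (-20, 140), (-18, 164), (-16, 122), (-14, 85), (-12, 161), (-10, 189), (-8, 234), (-6, 234), (-4, 234), (-2, 234), (0, 234), (2, 234), (4, 234), (6, 234), (8, 234), (10, 233), (12, 151), (14, 147), (16, 146), (18, 146), (20, 142), (22, 143), (24, 144), (26, 144), (28, 144), (30, 143), (32, 143), (34, 144)]
```

>>> {"api": "play_rows", "payload": {
  "plan": [
    [1,[0,-1.9,0],[0,0,0]],
    [1,[0,0,1.0],[0,0,0]],
    [1,[0,0,0],[0,0,0]],
    [1,[0,0.5,0],[0,0,0]],
    [1,[0,0.3,0],[0,0,0]],
    [1,[0,0.2,0],[0,0,0]],
    [1,[0,0.1,0],[0,0,0]],
    [1,[0,0,0],[0,0,0]]
  ]
}}

```text
clock: 34.82
ee_pos: [596.8, -261.8, 205.2]
orientation: [-3.14, -0.0, 1.509]
wrist_force: [-9.6, 3.3, 18.5]
grip_width: -0.004
grip_force: 9.7
```

>>> {"api": "play_rows", "payload": {
  "plan": [
    [1,[0,0.1,-0.3],[0,0,0]],
    [1,[0,0.3,-0.2],[0,0,0]],
    [1,[0,0.3,-0.2],[0,0,0]],
    [1,[0,0.3,-0.15],[0,0,0]],
    [1,[0,0.3,-0.1],[0,0,0]],
    [1,[0,0.3,0],[0,0,0]],
    [1,[0,0.3,0],[0,0,0]],
    [1,[0,0,0],[0,0,0]]
  ]
}}

```text
clock: 35.48
ee_pos: [616.1, -263.0, 213.1]
orientation: [3.14, 0.0, 1.509]
wrist_force: [-0.6, 0.0, 4.1]
grip_width: 0.003
grip_force: 1.4
```

>>> {"api": "play_rows", "payload": {
  "plan": [
    [1,[0,0.3,-0.1],[0,0,0]],
    [1,[0,0.3,0],[0,0,0]],
    [1,[0,0.3,0],[0,0,0]],
    [1,[0,0.2,0],[0,0,0]],
    [1,[0,0,0],[0,0,0]],
    [1,[0,0,0],[0,0,0]]
  ]
}}

```text
clock: 35.98
ee_pos: [626.2, -263.6, 213.7]
orientation: [-3.141, -0.0, 1.508]
wrist_force: [-0.5, 0.5, 0.7]
grip_width: 0.001
grip_force: 0.0
```

```bash
python3 - <<'E'
from h import *
w=cam("wrist","w18"); print(prof(w,[632,-261.7],86.8,a0=15,a1=51,step=2,rng=34))
E
```

```text
[(-34, 139), (-32, 141), (-30, 145), (-28, 147), (-26, 149), (-24, 148), (-22, 147), (-20, 151), (-18, 176), (-16, 176), (-14, 177), (-12, 177), (-10, 232), (-8, 236), (-6, 236), (-4, 154), (-2, 103), (0, 104), (2, 104), (4, 213), (6, 235), (8, 235), (10, 203), (12, 147), (14, 147), (16, 147), (18, 148), (20, 147), (22, 143), (24, 141), (26, 142), (28, 143), (30, 143), (32, 145), (34, 131)]
```

>>> {"api": "play_rows", "payload": {
  "plan": [
    [0.35,[0,0,-4],[0,0,0]],
    [0.35,[0,0,-4],[0,0,0]],
    [0.35,[-3,0,-4],[0,0,0]],
    [0.35,[-3,0,0],[0,0,0]],
    [0.35,[-2,0,0],[0,0,0]],
    [0.35,[0,0,0],[0,0,0]],
    [0.35,[0,0,0],[0,0,0]]
  ]
}}

```text
clock: 36.62
ee_pos: [620.9, -339.4, 327.1]
orientation: [-3.141, -0.0, 1.506]
wrist_force: [0.2, 0.4, -0.4]
grip_width: 0.654
grip_force: 0.0
```

```bash
python3 - <<'E'
from h import *
w=cam("wrist","w19"); B=blobs(w); s=env.sense(); print(*B,sep="\n")
for b in B: print(prof(w,b["xy"],b["yaw"]))
print(s["ee_pos"])
E
```

```text
{'xy': [434.9, -287.2], 'yaw': 82.1, 'L': 119, 'W': 47}
{'xy': [631.6, -263.8], 'yaw': 86.9, 'L': 118, 'W': 42}
[(-24, 140), (-21, 138), (-18, 135), (-15, 133), (-12, 131), (-9, 185), (-6, 240), (-3, 240), (0, 240), (3, 240), (6, 240), (9, 241), (12, 211), (15, 146), (18, 146), (21, 146), (24, 145)]
[(-24, 156), (-21, 156), (-18, 184), (-15, 185), (-12, 187), (-9, 242), (-6, 243), (-3, 129), (0, 98), (3, 127), (6, 243), (9, 242), (12, 157), (15, 154), (18, 154), (21, 151), (24, 149)]
[ 621.0670153  -338.44435757  326.79234402]
```

>>> {"api": "play_rows", "payload": {
  "plan": [
    [0.35,[2.2,0.3,0],[0,0,0]],
    [0.35,[2.2,0.3,0],[0,0,0]],
    [0.35,[0,0,3.9],[0,0,0]],
    [0.35,[0,0,3.9],[0,0,0]],
    [0.35,[0,0,3.9],[0,0,0]],
    [0.35,[0,0,2.5],[0,0,0]],
    [0.35,[0,0,1.2],[0,0,0]],
    [0.35,[0,0,0],[0,0,0]]
  ]
}}

```text
clock: 37.33
ee_pos: [629.8, -293.6, 171.6]
orientation: [-3.138, -0.002, 1.509]
wrist_force: [0.0, -0.7, 0.8]
grip_width: 0.65
grip_force: 0.0
```

>>> {"api": "play_rows", "payload": {
  "plan": [
    [0.35,[0,0,0],[0,0,0]],
    [0.7,[0,0,0],[0,0,0]],
    [1,[0,0,0],[0,0,0]],
    [1,[0,0,0],[0,0,0]],
    [1,[0,0,0],[0,0,0]],
    [1,[0,0,0],[0,0,0]],
    [1,[0,0,-0.2],[0,0,0]]
  ]
}}

```text
clock: 37.92
ee_pos: [630.3, -294.8, 175.6]
orientation: [3.141, 0.0, 1.508]
wrist_force: [0.2, 0.2, -1.9]
grip_width: 0.46
grip_force: 60.4
```

>>> {"api": "play_rows", "payload": {
  "plan": [
    [1,[3.4,0,0],[0,0,0]],
    [1,[3.4,0,0],[0,0,0]],
    [1,[3.4,0,0],[0,0,0]],
    [1,[3.4,0,0],[0,0,0]],
    [1,[3.4,0,0],[0,0,0]],
    [1,[3.4,0,0],[0,0,0]],
    [1,[3.4,0,0],[0,0,0]],
    [1,[0,0,0],[0,0,0]]
  ]
}}

```text
clock: 38.58
ee_pos: [645.1, -52.3, 175.2]
orientation: [-3.141, -0.001, 1.512]
wrist_force: [-0.3, -1.4, -1.5]
grip_width: 0.457
grip_force: 60.4
```

```bash
python3 - <<'E'
from h import *
held(32)
E
```

```text
tcp dr [113.3, -250.2] yaw_d 0.21 w 38.9
[(-24, 146), (-21, 144), (-18, 167), (-15, 168), (-12, 181), (-9, 231), (-6, 230), (-3, 130), (0, 130), (3, 211), (6, 231), (9, 207), (12, 140), (15, 138), (18, 129), (21, 119), (24, 94)]
```

>>> {"api": "play_rows", "payload": {
  "plan": [
    [1,[3.3,-0.1,0],[0,0,0]],
    [1,[3.3,-0.1,0],[0,0,0]],
    [1,[3.3,0,0],[0,0,0]],
    [1,[3.3,0,0],[0,0,0]],
    [1,[0,0,0],[0,0,0]],
    [1,[0,0,0],[0,0,0]],
    [1,[0,0,0],[0,0,0]]
  ]
}}

```text
clock: 39.22
ee_pos: [651.3, 73.5, 175.1]
orientation: [-3.141, 0.001, 1.508]
wrist_force: [-0.5, -0.0, -1.4]
grip_width: 0.457
grip_force: 60.4
```

```bash
python3 - <<'E'
from h import *
held(32,a0=10,a1=30); held(32,a0=40,a1=51)
E
```

```text
tcp dr [111.6, -124.3] yaw_d 0.03 w 38.9
[(-24, 147), (-21, 142), (-18, 169), (-15, 171), (-12, 177), (-9, 231), (-6, 230), (-3, 61), (0, 61), (3, 186), (6, 231), (9, 220), (12, 142), (15, 140), (18, 112), (21, 103), (24, 137)]
tcp dr [111.6, -124.8] yaw_d -0.03 w 39.1
[(-24, 141), (-21, 136), (-18, 167), (-15, 169), (-12, 186), (-9, 234), (-6, 234), (-3, 234), (0, 234), (3, 234), (6, 234), (9, 197), (12, 140), (15, 139), (18, 87), (21, 131), (24, 137)]
```

>>> {"api": "play_rows", "payload": {
  "plan": [
    [1,[1.8,0,0],[0,0,0]],
    [1,[1.8,0,0],[0,0,0]],
    [1,[1.6,0,0],[0,0,0]],
    [1,[1.6,0,0],[0,0,0]],
    [1,[1.6,0,0],[0,0,0]],
    [1,[1.6,0,0],[0,0,0]],
    [1,[0,0,0],[0,0,0]],
    [1,[0,0,0],[0,0,0]]
  ]
}}

```text
clock: 39.98
ee_pos: [657.7, 175.6, 175.3]
orientation: [3.141, -0.0, 1.51]
wrist_force: [1.5, 0.4, -1.6]
grip_width: 0.459
grip_force: 60.4
```

```bash
python3 - <<'E'
from h import *
held(32); print(env.sense()["wrist_force"])
E
```

```text
tcp dr [111.6, -22.1] yaw_d 0.11 w 39.0
[(-24, 53), (-21, 55), (-18, 57), (-15, 59), (-12, 63), (-9, 67), (-6, 193), (-3, 100), (0, 102), (3, 165), (6, 195), (9, 191), (12, 72), (15, 68), (18, 65), (21, 60), (24, 56)]
[ 1.58547332  0.85518063 -0.56951734]
```

>>> {"api": "play_rows", "payload": {
  "plan": [
    [0.35,[0,0,0],[0,0,0]],
    [0.35,[0,0,0],[0,0,0]],
    [0.35,[0,0,0],[0,0,0]],
    [0.35,[-2.0,0,0],[0,0,0]],
    [0.35,[-3.0,0,-0.4],[0,0,0]],
    [1,[-0.5,0,-0.4],[0,0,0]],
    [1,[0,0,0],[0,0,0]],
    [1,[0,0,0],[0,0,0]]
  ]
}}

```text
clock: 40.7
ee_pos: [654.4, 119.0, 183.6]
orientation: [3.141, -0.0, 1.507]
wrist_force: [0.3, 1.1, 0.3]
grip_width: 0.233
grip_force: 0.0
```

>>> {"api": "play_rows", "payload": {
  "plan": [
    [1,[0,0,0],[0,0,0]],
    [1,[1.5,0,0],[0,0,0]],
    [1,[0.8,0,0],[0,0,0]],
    [1,[0.7,0,0],[0,0,0]],
    [1,[0.5,0,0],[0,0,0]],
    [1,[0,0,0],[0,0,0]],
    [1,[0,0,0],[0,0,0]]
  ]
}}

```text
clock: 41.28
ee_pos: [656.2, 155.0, 183.1]
orientation: [-3.141, 0.0, 1.509]
wrist_force: [0.1, -1.0, 0.1]
grip_width: 0.001
grip_force: 0.0
```

>>> {"api": "play_rows", "payload": {
  "plan": [
    [1,[0.2,0,0],[0,0,0]],
    [1,[0,0,0],[0,0,0]],
    [1,[0,0,0],[0,0,0]]
  ]
}}

```text
clock: 41.53
ee_pos: [656.5, 156.1, 183.2]
orientation: [3.142, 0.0, 1.508]
wrist_force: [-0.9, 0.2, -0.8]
grip_width: -0.002
grip_force: 0.0
```

```bash
python3 - <<'E'
from h import *
print(dr(env.sense()["ee_pos"]))
E
```

```text
[111.6, -41.6]
```

>>> {"api": "play_rows", "payload": {
  "plan": [
    [1,[0.2,0,0],[0,0,0]],
    [1,[0,0,0],[0,0,0]],
    [1,[0,0,0],[0,0,0]]
  ]
}}

```text
clock: 41.78
ee_pos: [656.6, 157.8, 183.2]
orientation: [-3.141, 0.001, 1.508]
wrist_force: [0.6, -3.3, 1.1]
grip_width: 0.003
grip_force: 1.9
```

>>> {"api": "play_rows", "payload": {
  "plan": [
    [1,[0.1,0,0],[0,0,0]],
    [1,[0,0,0],[0,0,0]],
    [1,[0,0,0],[0,0,0]]
  ]
}}

```text
clock: 42.03
ee_pos: [656.6, 158.1, 183.2]
orientation: [-3.141, 0.002, 1.508]
wrist_force: [0.2, -8.8, 1.7]
grip_width: 0.001
grip_force: 4.5
```

>>> {"api": "play_rows", "payload": {
  "plan": [
    [1,[-2,0,0],[0,0,0]],
    [1,[0,0,-4],[0,0,0]],
    [1,[0,0,-4],[0,0,0]],
    [1,[-1.2,0,-3.5],[0,0,0]],
    [1,[-1.2,0,-3.5],[0,0,0]],
    [1,[-2.0,-0.3,-2],[0,0,0]],
    [1,[-3.3,-1.4,0],[0,0,0]],
    [1,[-3.3,-1.4,0],[0,0,0]]
  ]
}}

```text
clock: 42.7
ee_pos: [617.9, 31.2, 355.4]
orientation: [3.137, -0.001, 1.51]
wrist_force: [0.4, -0.4, -0.8]
grip_width: -0.006
grip_force: 0.0
```

>>> {"api": "play_rows", "payload": {
  "plan": [
    [1,[-3.3,-1.4,0],[0,0,0]],
    [1,[-3.3,-1.4,0],[0,0,0]],
    [1,[-3.3,-1.4,0],[0,0,0]],
    [1,[-3.3,-1.4,0],[0,0,0]],
    [1,[-3.3,-1.4,0],[0,0,0]],
    [1,[-3.3,-1.4,0],[0,0,0]],
    [1,[-3.3,-1.4,0],[0,0,0]],
    [1,[-3.3,-1.4,0],[0,0,0]]
  ]
}}

```text
clock: 43.37
ee_pos: [488.4, -226.2, 353.5]
orientation: [3.141, -0.0, 1.508]
wrist_force: [0.1, -0.8, 1.4]
grip_width: -0.001
grip_force: 0.0
```

>>> {"api": "play_rows", "payload": {
  "plan": [
    [1,[-3.3,-1.4,0],[0,0,0]],
    [1,[-3.3,-1.4,0],[0,0,0]],
    [1,[-3.3,-1.4,0],[0,0,0.06]],
    [1,[0,0,0],[0,0,0]],
    [1,[0,0,0],[0,0,0]]
  ]
}}

```text
clock: 43.78
ee_pos: [440.4, -322.6, 353.3]
orientation: [3.141, -0.0, 1.445]
wrist_force: [-0.4, 0.3, -0.4]
grip_width: 0.005
grip_force: 0.0
```

```bash
python3 - <<'E'
from h import *
t=cam("top"); w=cam("wrist","w20"); B=blobs(w); print(*B,sep="\n")
for b in B: print(prof(w,b["xy"],b["yaw"]))
for X in(-111,37,111): print(prof(t,wd(X,0),86.4,a0=-25,a1=30))
E
```

```text
{'xy': [522.0, -492.1], 'yaw': 112.7, 'L': 95, 'W': 43}
{'xy': [527.1, -440.7], 'yaw': 161.4, 'L': 108, 'W': 28}
{'xy': [436.2, -286.8], 'yaw': 81.8, 'L': 119, 'W': 42}
{'xy': [123.3, -47.6], 'yaw': 92.9, 'L': 86, 'W': 34}
[(-24, 33), (-21, 33), (-18, 37), (-15, 42), (-12, 42), (-9, 40), (-6, 40), (-3, 35), (0, 42), (3, 61), (6, 86), (9, 96), (12, 96), (15, 93), (18, 73), (21, 44), (24, 40)]
[(-24, 40), (-21, 39), (-18, 39), (-15, 39), (-12, 39), (-9, 38), (-6, 40), (-3, 49), (0, 71), (3, 94), (6, 94), (9, 109), (12, 133), (15, 154), (18, 162), (21, 135), (24, 132)]
[(-24, 120), (-21, 123), (-18, 173), (-15, 182), (-12, 184), (-9, 233), (-6, 237), (-3, 237), (0, 237), (3, 237), (6, 237), (9, 234), (12, 149), (15, 140), (18, 141), (21, 133), (24, 133)]
[(-24, 115), (-21, 116), (-18, 117), (-15, 121), (-12, 125), (-9, 111), (-6, 112), (-3, 114), (0, 148), (3, 151), (6, 155), (9, 153), (12, 155), (15, 157), (18, 149), (21, 131), (24, 98)]
[(-24, 49), (-21, 64), (-18, 77), (-15, 87), (-12, 122), (-9, 168), (-6, 163), (-3, 115), (0, 125), (3, 179), (6, 193), (9, 159), (12, 99), (15, 69), (18, 63), (21, 57), (24, 49)]
[(-24, 63), (-21, 78), (-18, 86), (-15, 92), (-12, 123), (-9, 159), (-6, 155), (-3, 115), (0, 123), (3, 177), (6, 190), (9, 153), (12, 94), (15, 64), (18, 56), (21, 53), (24, 48)]
[(-24, 66), (-21, 79), (-18, 85), (-15, 90), (-12, 110), (-9, 148), (-6, 153), (-3, 118), (0, 122), (3, 173), (6, 191), (9, 158), (12, 97), (15, 60), (18, 49), (21, 42), (24, 44)]
```

>>> {"api": "play_rows", "payload": {
  "plan": [
    [1,[1.8,-1.9,0],[0,0,0.017]],
    [1,[1.7,-1.8,0],[0,0,0]],
    [1,[0,0,4],[0,0,0]],
    [1,[0,0,4],[0,0,0]],
    [1,[0,0,4],[0,0,0]],
    [1,[0,0,3.0],[0,0,0]],
    [1,[0,0,0],[0,0,0]],
    [1,[0,0,0],[0,0,0]]
  ]
}}

```text
clock: 44.55
ee_pos: [409.2, -280.4, 202.5]
orientation: [-3.138, -0.002, 1.433]
wrist_force: [0.3, 0.7, -0.6]
grip_width: -0.002
grip_force: 0.0
```

>>> {"api": "play_rows", "payload": {
  "plan": [
    [1,[0,0.4,0],[0,0,0]],
    [1,[0,0.4,0],[0,0,0]],
    [1,[0,0.2,0],[0,0,0]],
    [1,[0,0.2,0],[0,0,0]],
    [1,[0,0.1,0],[0,0,0]],
    [1,[0,0,0],[0,0,0]]
  ]
}}

```text
clock: 45.05
ee_pos: [422.2, -283.8, 204.7]
orientation: [3.141, 0.001, 1.432]
wrist_force: [-4.9, 0.3, 11.2]
grip_width: -0.001
grip_force: 4.8
```

>>> {"api": "play_rows", "payload": {
  "plan": [
    [1,[0,0.1,-0.3],[0,0,0]],
    [1,[0,0.3,-0.2],[0,0,0]],
    [1,[0,0.3,-0.2],[0,0,0]],
    [1,[0,0.3,-0.15],[0,0,0]],
    [1,[0,0.3,-0.1],[0,0,0]],
    [1,[0,0.3,0],[0,0,0]],
    [1,[0,0.3,0],[0,0,0]],
    [1,[0,0,0],[0,0,0]]
  ]
}}

```text
clock: 45.72
ee_pos: [442.1, -286.5, 213.6]
orientation: [3.139, 0.001, 1.431]
wrist_force: [-0.2, 1.5, 9.3]
grip_width: -0.0
grip_force: 4.6
```

```bash
python3 - <<'E'
from h import *
w=cam("wrist","w21"); print(prof(w,[457,-290],81.8,a0=15,a1=51,step=2,rng=34))
E
```

```text
[(-34, 127), (-32, 132), (-30, 137), (-28, 140), (-26, 152), (-24, 229), (-22, 230), (-20, 230), (-18, 229), (-16, 230), (-14, 230), (-12, 230), (-10, 230), (-8, 224), (-6, 218), (-4, 218), (-2, 218), (0, 218), (2, 218), (4, 218), (6, 218), (8, 217), (10, 143), (12, 131), (14, 129), (16, 129), (18, 127), (20, 125), (22, 126), (24, 130), (26, 139), (28, 144), (30, 145), (32, 143), (34, 138)]
```

>>> {"api": "play_rows", "payload": {
  "plan": [
    [1,[0,0.3,-0.1],[0,0,0]],
    [1,[0,0.3,0],[0,0,0]],
    [1,[0,0.3,0],[0,0,0]],
    [1,[0,0.2,0],[0,0,0]],
    [1,[0,0,0],[0,0,0]],
    [1,[0,0,0],[0,0,0]]
  ]
}}

```text
clock: 46.27
ee_pos: [451.7, -287.5, 213.4]
orientation: [-3.141, -0.0, 1.431]
wrist_force: [-0.5, 0.3, 0.2]
grip_width: -0.004
grip_force: 0.0
```

```bash
python3 - <<'E'
from h import *
w=cam("wrist","w22"); print(prof(w,[457,-290],81.8,a0=15,a1=51,step=2,rng=34))
E
```

```text
[(-34, 125), (-32, 126), (-30, 131), (-28, 137), (-26, 139), (-24, 139), (-22, 138), (-20, 137), (-18, 136), (-16, 168), (-14, 143), (-12, 87), (-10, 163), (-8, 193), (-6, 239), (-4, 239), (-2, 239), (0, 239), (2, 239), (4, 239), (6, 239), (8, 239), (10, 239), (12, 239), (14, 160), (16, 149), (18, 149), (20, 147), (22, 129), (24, 129), (26, 134), (28, 141), (30, 146), (32, 147), (34, 144)]
```

>>> {"api": "play_rows", "payload": {
  "plan": [
    [1,[0,-1.7,0],[0,0,0]],
    [1,[0,0,1.0],[0,0,0]],
    [1,[0,0,0],[0,0,0]],
    [1,[0,0.5,0],[0,0,0]],
    [1,[0,0.3,0],[0,0,0]],
    [1,[0,0.2,0],[0,0,0]],
    [1,[0,0.1,0],[0,0,0]],
    [1,[0,0,0],[0,0,0]]
  ]
}}

```text
clock: 46.98
ee_pos: [446.3, -286.9, 203.8]
orientation: [3.141, 0.0, 1.432]
wrist_force: [-0.1, 0.2, -0.3]
grip_width: -0.003
grip_force: 0.2
```

>>> {"api": "play_rows", "payload": {
  "plan": [
    [1,[0,0.1,-0.3],[0,0,0]],
    [1,[0,0.3,-0.2],[0,0,0]],
    [1,[0,0.3,-0.2],[0,0,0]],
    [1,[0,0.3,-0.15],[0,0,0]],
    [1,[0,0.3,-0.1],[0,0,0]],
    [1,[0,0.3,0],[0,0,0]],
    [1,[0,0.3,0],[0,0,0]],
    [1,[0,0,0],[0,0,0]]
  ]
}}

```text
clock: 47.65
ee_pos: [465.2, -289.6, 213.3]
orientation: [3.141, 0.0, 1.431]
wrist_force: [0.8, 0.1, -0.2]
grip_width: -0.004
grip_force: 0.0
```

>>> {"api": "play_rows", "payload": {
  "plan": [
    [1,[0,0.3,-0.1],[0,0,0]],
    [1,[0,0.3,0],[0,0,0]],
    [1,[0,0.3,0],[0,0,0]],
    [1,[0,0.2,0],[0,0,0]],
    [1,[0,0,0],[0,0,0]],
    [1,[0,0,0],[0,0,0]]
  ]
}}

```text
clock: 48.15
ee_pos: [475.5, -291.0, 214.2]
orientation: [-3.141, -0.0, 1.431]
wrist_force: [-0.6, 0.6, -0.1]
grip_width: 0.002
grip_force: 0.0
```

```bash
python3 - <<'E'
from h import *
w=cam("wrist","w22"); print(prof(w,[480,-293],81.8,a0=15,a1=51,step=2,rng=34))
E
```

```text
[(-34, 135), (-32, 175), (-30, 96), (-28, 129), (-26, 196), (-24, 238), (-22, 238), (-20, 238), (-18, 238), (-16, 238), (-14, 238), (-12, 238), (-10, 238), (-8, 238), (-6, 238), (-4, 156), (-2, 144), (0, 144), (2, 143), (4, 139), (6, 128), (8, 134), (10, 141), (12, 145), (14, 145), (16, 143), (18, 138), (20, 137), (22, 138), (24, 139), (26, 141), (28, 142), (30, 142), (32, 142), (34, 142)]
```

>>> {"api": "play_rows", "payload": {
  "plan": [
    [1,[0,-3.7,0],[0,0,0]],
    [1,[0,0,1.2],[0,0,0]],
    [1,[0,0,0],[0,0,0]],
    [1,[0,0.5,0],[0,0,0]],
    [1,[0,0.3,0],[0,0,0]],
    [1,[0,0.3,0],[0,0,0]],
    [1,[0,0.2,0],[0,0,0]],
    [1,[0,0,0],[0,0,0]]
  ]
}}

```text
clock: 48.87
ee_pos: [451.8, -287.8, 204.3]
orientation: [-3.139, -0.0, 1.432]
wrist_force: [-16.3, 2.7, 31.2]
grip_width: 0.004
grip_force: 15.8
```

```bash
python3 - <<'E'
from h import *
w=cam("wrist","w23"); print(prof(w,[465,-291],81.8,a0=15,a1=51,step=2,rng=34))
E
```

```text
[(-34, 138), (-32, 137), (-30, 136), (-28, 135), (-26, 135), (-24, 134), (-22, 131), (-20, 129), (-18, 126), (-16, 188), (-14, 207), (-12, 102), (-10, 94), (-8, 109), (-6, 209), (-4, 209), (-2, 234), (0, 235), (2, 235), (4, 235), (6, 235), (8, 235), (10, 235), (12, 235), (14, 235), (16, 234), (18, 130), (20, 144), (22, 149), (24, 148), (26, 144), (28, 140), (30, 140), (32, 140), (34, 142)]
```

Well engaged and already tilting; follow the arc.

>>> {"api": "play_rows", "payload": {
  "plan": [
    [1,[0,0.1,-0.4],[0,0,0]],
    [1,[0,0.3,-0.2],[0,0,0]],
    [1,[0,0.3,-0.2],[0,0,0]],
    [1,[0,0.3,-0.15],[0,0,0]],
    [1,[0,0.3,-0.1],[0,0,0]],
    [1,[0,0.3,0],[0,0,0]],
    [1,[0,0.3,0],[0,0,0]],
    [1,[0,0,0],[0,0,0]]
  ]
}}

```text
clock: 49.58
ee_pos: [471.5, -290.5, 213.0]
orientation: [3.14, 0.0, 1.431]
wrist_force: [0.7, 1.2, 5.1]
grip_width: 0.005
grip_force: 2.1
```

```bash
python3 - <<'E'
from h import *
w=cam("wrist","w24"); print(prof(w,[480,-293],81.8,a0=15,a1=51,step=2,rng=34))
E
```

```text
[(-34, 132), (-32, 130), (-30, 125), (-28, 126), (-26, 132), (-24, 136), (-22, 137), (-20, 137), (-18, 219), (-16, 235), (-14, 234), (-12, 112), (-10, 102), (-8, 102), (-6, 129), (-4, 236), (-2, 236), (0, 233), (2, 204), (4, 204), (6, 204), (8, 204), (10, 204), (12, 204), (14, 204), (16, 175), (18, 141), (20, 140), (22, 141), (24, 142), (26, 144), (28, 145), (30, 144), (32, 143), (34, 143)]
```

>>> {"api": "play_rows", "payload": {
  "plan": [
    [1,[0,0.3,-0.1],[0,0,0]],
    [1,[0,0.3,0],[0,0,0]],
    [1,[0,0.2,0],[0,0,0]],
    [1,[0,0,0],[0,0,0]],
    [1,[0,0,0],[0,0,0]],
    [0.35,[0,0,-4],[0,0,0]],
    [0.35,[0,0,-4],[0,0,0]],
    [0.35,[-3,0,-4],[0,0,0]]
  ]
}}

```text
clock: 50.3
ee_pos: [474.9, -313.8, 328.3]
orientation: [-3.14, -0.002, 1.433]
wrist_force: [0.7, -1.6, 0.0]
grip_width: 0.419
grip_force: 0.0
```

>>> {"api": "play_rows", "payload": {
  "plan": [
    [0.35,[-3,0,0],[0,0,0]],
    [0.35,[-2,0,0],[0,0,0]],
    [0.35,[0,0,0],[0,0,0]],
    [0.35,[0,0,0],[0,0,0]]
  ]
}}

```text
clock: 50.63
ee_pos: [467.5, -366.3, 326.9]
orientation: [-3.141, -0.0, 1.429]
wrist_force: [-0.4, 0.1, -0.5]
grip_width: 0.648
grip_force: 0.0
```

```bash
python3 - <<'E'
from h import *
w=cam("wrist","w25"); B=[b for b in blobs(w) if abs(b["xy"][0]-490)<40 and b["xy"][1]>-330]; print(*B,sep="\n")
for b in B: print(prof(w,b["xy"],b["yaw"]))
E
```

```text
{'xy': [486.9, -291.6], 'yaw': 82.3, 'L': 119, 'W': 41}
[(-24, 131), (-21, 132), (-18, 177), (-15, 178), (-12, 179), (-9, 233), (-6, 236), (-3, 143), (0, 94), (3, 107), (6, 235), (9, 235), (12, 146), (15, 138), (18, 137), (21, 136), (24, 137)]
```

>>> {"api": "play_rows", "payload": {
  "plan": [
    [0.35,[2.2,0.5,0],[0,0,0]],
    [0.35,[2.3,0.4,0],[0,0,0]],
    [0.35,[0,0,3.9],[0,0,0]],
    [0.35,[0,0,3.9],[0,0,0]],
    [0.35,[0,0,3.9],[0,0,0]],
    [0.35,[0,0,2.5],[0,0,0]],
    [0.35,[0,0,1.2],[0,0,0]],
    [0.35,[0,0,0],[0,0,0]]
  ]
}}

```text
clock: 51.35
ee_pos: [482.8, -321.1, 171.3]
orientation: [-3.138, -0.002, 1.432]
wrist_force: [0.0, -0.3, 0.7]
grip_width: 0.651
grip_force: 0.0
```

>>> {"api": "play_rows", "payload": {
  "plan": [
    [0.35,[0,0,0],[0,0,0]],
    [0.7,[0,0,0],[0,0,0]],
    [1,[0,0,0],[0,0,0]],
    [1,[0,0,0],[0,0,0]],
    [1,[0,0,0],[0,0,0]],
    [1,[0,0,0],[0,0,0]],
    [1,[0,0,-0.2],[0,0,0]],
    [1,[0,0,0],[0,0,-0.078]]
  ]
}}

```text
clock: 52.02
ee_pos: [483.3, -322.4, 175.7]
orientation: [3.141, 0.001, 1.508]
wrist_force: [-0.0, -0.2, -1.7]
grip_width: 0.46
grip_force: 60.4
```

>>> {"api": "play_rows", "payload": {
  "plan": [
    [1,[3.4,0,0],[0,0,0]],
    [1,[3.4,0,0],[0,0,0]],
    [1,[3.4,0,0],[0,0,0]],
    [1,[3.4,0,0],[0,0,0]],
    [1,[3.4,0,0],[0,0,0]],
    [1,[3.4,0,0],[0,0,0]],
    [1,[3.4,0,0],[0,0,0]],
    [1,[0,0,0],[0,0,0]]
  ]
}}

```text
clock: 52.68
ee_pos: [497.6, -80.5, 175.3]
orientation: [-3.141, -0.001, 1.512]
wrist_force: [-0.1, -0.3, -0.7]
grip_width: 0.457
grip_force: 60.5
```

```bash
python3 - <<'E'
from h import *
held(32)
E
```

```text
tcp dr [-32.1, -287.7] yaw_d 0.25 w 38.9
[(-24, 126), (-21, 128), (-18, 172), (-15, 174), (-12, 176), (-9, 235), (-6, 236), (-3, 133), (0, 133), (3, 174), (6, 235), (9, 233), (12, 144), (15, 144), (18, 132), (21, 132), (24, 133)]
```

>>> {"api": "play_rows", "payload": {
  "plan": [
    [1,[3.3,-0.15,0],[0,0,0]],
    [1,[3.3,-0.15,0],[0,0,0]],
    [1,[3.3,-0.15,0],[0,0,0]],
    [1,[3.3,0,0],[0,0,0]],
    [1,[3.3,0,0],[0,0,0]],
    [1,[0,0,0],[0,0,0]],
    [1,[0,0,0],[0,0,0]]
  ]
}}

```text
clock: 53.32
ee_pos: [503.8, 81.0, 175.3]
orientation: [3.141, -0.0, 1.512]
wrist_force: [-0.9, 0.2, -2.7]
grip_width: 0.457
grip_force: 60.5
```

```bash
python3 - <<'E'
from h import *
held(32)
E
```

```text
tcp dr [-36.0, -126.1] yaw_d 0.22 w 38.8
[(-24, 133), (-21, 137), (-18, 175), (-15, 179), (-12, 180), (-9, 239), (-6, 239), (-3, 136), (0, 136), (3, 158), (6, 239), (9, 238), (12, 150), (15, 149), (18, 143), (21, 146), (24, 122)]
```

>>> {"api": "play_rows", "payload": {
  "plan": [
    [1,[1.8,-0.05,0],[0,0,0]],
    [1,[1.8,0,0],[0,0,0]],
    [1,[1.8,0,0],[0,0,0]],
    [1,[1.6,0,0],[0,0,0]],
    [1,[1.6,0,0],[0,0,0]],
    [1,[1.5,0,0],[0,0,0]],
    [1,[0,0,0],[0,0,0]],
    [1,[0,0,0],[0,0,0]]
  ]
}}

```text
clock: 54.03
ee_pos: [509.4, 180.0, 175.0]
orientation: [-3.142, 0.0, 1.509]
wrist_force: [1.1, 0.2, -0.4]
grip_width: 0.461
grip_force: 60.5
```

```bash
python3 - <<'E'
from h import *
held(32); print(env.sense()["wrist_force"])
E
```

```text
tcp dr [-36.7, -27.0] yaw_d 0.06 w 39.2
[(-24, 51), (-21, 53), (-18, 54), (-15, 56), (-12, 59), (-9, 60), (-6, 195), (-3, 82), (0, 84), (3, 115), (6, 194), (9, 194), (12, 62), (15, 61), (18, 59), (21, 58), (24, 55)]
[ 1.153368    0.42685729 -0.78602389]
```

>>> {"api": "play_rows", "payload": {
  "plan": [
    [0.35,[0,0,0],[0,0,0]],
    [0.35,[0,0,0],[0,0,0]],
    [0.35,[0,0,0],[0,0,0]],
    [0.35,[-2.0,0,0],[0,0,0]],
    [0.35,[-3.0,0,-0.4],[0,0,0]],
    [1,[-0.5,0,-0.4],[0,0,0]],
    [1,[0,0,0],[0,0,0]],
    [1,[0,0,0],[0,0,0]]
  ]
}}

```text
clock: 54.75
ee_pos: [506.1, 125.9, 183.4]
orientation: [3.141, -0.0, 1.508]
wrist_force: [0.5, 0.5, -0.3]
grip_width: 0.23
grip_force: 0.0
```

>>> {"api": "play_rows", "payload": {
  "plan": [
    [1,[0,0,0],[0,0,0]],
    [1,[1.6,0,0],[0,0,0]],
    [1,[0.8,0,0],[0,0,0]],
    [1,[0.7,0,0],[0,0,0]],
    [1,[0.5,0,0],[0,0,0]],
    [1,[0.3,0,0],[0,0,0]],
    [1,[0,0,0],[0,0,0]],
    [1,[0,0,0],[0,0,0]]
  ]
}}

```text
clock: 55.42
ee_pos: [508.1, 165.2, 183.0]
orientation: [-3.141, 0.0, 1.51]
wrist_force: [0.1, 0.1, 0.7]
grip_width: -0.002
grip_force: 0.0
```

>>> {"api": "play_rows", "payload": {
  "plan": [
    [1,[0.2,0,0],[0,0,0]],
    [1,[0,0,0],[0,0,0]],
    [1,[0,0,0],[0,0,0]]
  ]
}}

```text
clock: 55.67
ee_pos: [508.3, 166.8, 183.1]
orientation: [-3.141, 0.0, 1.509]
wrist_force: [-1.0, -1.4, -0.7]
grip_width: -0.001
grip_force: 0.1
```

```bash
python3 - <<'E'
from h import *
print(dr(env.sense()["ee_pos"]))
E
```

```text
[-37.0, -40.2]
```

>>> {"api": "play_rows", "payload": {
  "plan": [
    [1,[0.1,0,0],[0,0,0]],
    [1,[0,0,0],[0,0,0]],
    [1,[0,0,0],[0,0,0]]
  ]
}}

```text
clock: 55.92
ee_pos: [508.3, 167.1, 183.1]
orientation: [-3.141, 0.001, 1.51]
wrist_force: [0.2, -7.4, 1.0]
grip_width: -0.001
grip_force: 3.8
```

>>> {"api": "play_rows", "payload": {
  "plan": [
    [1,[0.1,0,0],[0,0,0]],
    [1,[0,0,0],[0,0,0]],
    [1,[0,0,0],[0,0,0]]
  ]
}}

```text
clock: 56.17
ee_pos: [508.3, 167.4, 183.0]
orientation: [-3.141, 0.003, 1.51]
wrist_force: [0.6, -15.2, 4.4]
grip_width: -0.002
grip_force: 7.3
```

>>> {"api": "play_rows", "payload": {
  "plan": [
    [1,[-2,0,0],[0,0,0]],
    [1,[-3,0,0],[0,0,0]],
    [1,[0,1,-4],[0,0,0]],
    [1,[0,1,-4],[0,0,0]],
    [1,[0,1,-4],[0,0,0]],
    [1,[0,1,-4],[0,0,0]],
    [1,[0,0,-2],[0,0,0]],
    [1,[0,0,0],[0,0,0]]
  ]
}}

```text
clock: 56.83
ee_pos: [547.2, 116.8, 368.6]
orientation: [3.133, -0.003, 1.509]
wrist_force: [0.5, 0.1, 0.1]
grip_width: -0.001
grip_force: 0.0
```

```bash
python3 - <<'E'
from h import *
w=cam("wrist"); t=cam("top")
cv2.imwrite("pics/v1.png",np.hstack([cv2.resize(w["image"],(450,338))[:300],cv2.resize(t["image"][140:310,0:200],(350,300),interpolation=cv2.INTER_CUBIC)]))
for X in(-111,-37,37,111): 
    print(X,prof(w,wd(X,-5),86.4,a0=-22,a1=20,step=2,rng=14))
    # outer end along the axis at the top flat, 6 mm off the slot
    g=cv2.cvtColor(w["image"],cv2.COLOR_BGR2GRAY); print([(Y,int(g[tuple(int(round(v)) for v in proj(w,[*wd(X+7,Y),36])[0][::-1])])) for Y in range(-42,-20,2)])
E
```

```text
-111 [(-14, 88), (-12, 135), (-10, 168), (-8, 208), (-6, 240), (-4, 203), (-2, 139), (0, 133), (2, 146), (4, 235), (6, 250), (8, 233), (10, 172), (12, 127), (14, 113)]
[(-42, 94), (-40, 96), (-38, 94), (-36, 95), (-34, 96), (-32, 93), (-30, 135), (-28, 248), (-26, 251), (-24, 251), (-22, 251)]
-37 [(-14, 138), (-12, 148), (-10, 175), (-8, 225), (-6, 250), (-4, 199), (-2, 141), (0, 139), (2, 152), (4, 234), (6, 251), (8, 251), (10, 217), (12, 125), (14, 116)]
[(-42, 96), (-40, 97), (-38, 96), (-36, 96), (-34, 97), (-32, 97), (-30, 113), (-28, 235), (-26, 252), (-24, 252), (-22, 252)]
37 [(-14, 141), (-12, 155), (-10, 175), (-8, 187), (-6, 240), (-4, 203), (-2, 141), (0, 139), (2, 152), (4, 234), (6, 251), (8, 251), (10, 205), (12, 121), (14, 115)]
[(-42, 105), (-40, 106), (-38, 104), (-36, 105), (-34, 105), (-32, 106), (-30, 131), (-28, 243), (-26, 252), (-24, 252), (-22, 252)]
111 [(-14, 139), (-12, 149), (-10, 171), (-8, 176), (-6, 186), (-4, 189), (-2, 141), (0, 135), (2, 146), (4, 225), (6, 250), (8, 249), (10, 218), (12, 128), (14, 91)]
[(-42, 141), (-40, 150), (-38, 149), (-36, 150), (-34, 124), (-32, 91), (-30, 111), (-28, 245), (-26, 251), (-24, 251), (-22, 251)]
```

View pics/v1.png

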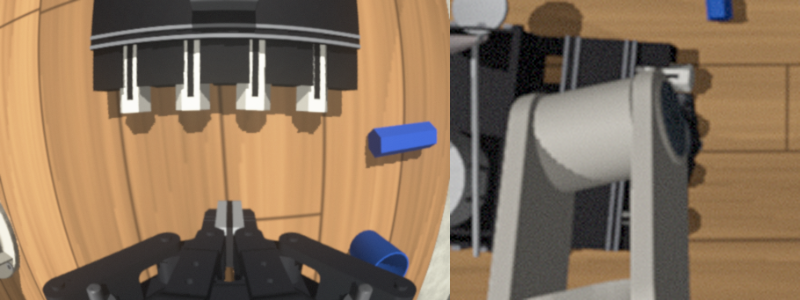

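>>> {"api": "play_rows", "payload": {
  "plan": [
    [1,[0,0,0],[0,0,0.121]],
    [1,[0,0,0],[0,0,0.121]],
    [1,[0,0,0],[0,0,0.121]],
    [1,[0,0,0],[0,0,0.121]],
    [1,[0,0,0],[0,0,0.121]],
    [1,[0,0,0],[0,0,0.121]],
    [1,[0,0,0],[0,0,0.121]],
    [1,[0,0,0],[0,0,0.121]]
  ]
}}

```text
clock: 57.6
ee_pos: [544.4, 116.5, 360.8]
orientation: [-3.14, 0.004, 0.535]
wrist_force: [-0.2, -0.8, -0.5]
grip_width: -0.0
grip_force: 0.0
```

>>> {"api": "play_rows", "payload": {
  "plan": [
    [1,[0,0,0],[0,0,0.121]],
    [1,[0,0,0],[0,0,0.121]],
    [1,[0,0,0],[0,0,0.121]],
    [1,[0,0,0],[0,0,0.121]],
    [1,[0,0,0],[0,0,0.119]],
    [1,[0,0,0],[0,0,0]],
    [1,[0,0,0],[0,0,0]]
  ]
}}

```text
clock: 58.18
ee_pos: [544.7, 116.6, 361.4]
orientation: [3.141, 0.003, -0.058]
wrist_force: [-0.1, -1.4, 0.9]
grip_width: -0.003
grip_force: 0.0
```

>>> {"api": "play_rows", "payload": {
  "plan": [
    [1,[0,-3.5,0],[0,0,0]],
    [1,[0,-3.5,0],[0,0,0]],
    [1,[0,-3.5,0],[0,0,0]],
    [1,[0,-3.5,0],[0,0,0]],
    [1,[0,-3.5,0],[0,0,0]],
    [1,[0,-3.5,0],[0,0,0]],
    [1,[0,0,0],[0,0,0]],
    [1,[0,0,0],[0,0,0]]
  ]
}}

```text
clock: 58.85
ee_pos: [557.7, 327.7, 361.9]
orientation: [3.141, 0.001, -0.055]
wrist_force: [0.3, -1.3, -0.5]
grip_width: 0.0
grip_force: 0.0
```

```bash
python3 - <<'E'
from h import *
s=env.sense(); print(dr(s["ee_pos"]),s["ee_pos"],s["orientation"],np.round(s["joints"],2))
E
```

```text
[2.2, 123.5] [557.68244284 327.74919774 361.85151867] [ 3.14076332e+00  1.25038845e-03 -5.54021778e-02] [ 0.53  0.43  1.62 -0.    1.09  2.16]
```

>>> {"api": "play_rows", "payload": {
  "plan": [
    [1,[0,0,3.5],[0,0,0]],
    [1,[0,0,3.5],[0,0,0]],
    [1,[0,0,3.0],[0,0,0]],
    [1,[0,0,2.8],[0,0,0]],
    [1,[0,0,0],[0,0,0]],
    [1,[0,0,0],[0,0,0]]
  ]
}}

```text
clock: 59.35
ee_pos: [557.7, 324.8, 233.8]
orientation: [3.139, 0.003, -0.061]
wrist_force: [0.6, -0.3, 1.2]
grip_width: 0.003
grip_force: 0.0
```

>>> {"api": "play_rows", "payload": {
  "plan": [
    [1,[0,1.2,0],[0,0,0]],
    [1,[0,1.2,0],[0,0,0]],
    [1,[0,1.2,0],[0,0,0]],
    [1,[0,1.2,0],[0,0,0]],
    [1,[0,1.2,0],[0,0,0]],
    [1,[0,1.2,0],[0,0,0]],
    [1,[0,1.0,0],[0,0,0]],
    [1,[0,0,0],[0,0,0]]
  ]
}}

```text
clock: 60.02
ee_pos: [552.8, 242.1, 235.0]
orientation: [3.14, 0.001, -0.063]
wrist_force: [0.0, 1.0, -0.5]
grip_width: 0.0
grip_force: 0.0
```

>>> {"api": "play_rows", "payload": {
  "plan": [
    [1,[0,0.8,0],[0,0,0]],
    [1,[0,0.5,0],[0,0,0]],
    [1,[0,0,0],[0,0,0]],
    [1,[0,0,0],[0,0,0]]
  ]
}}

```text
clock: 60.35
ee_pos: [552.3, 231.2, 234.9]
orientation: [3.141, 0.0, -0.062]
wrist_force: [0.1, 1.1, -0.3]
grip_width: 0.0
grip_force: 0.0
```

```bash
python3 - <<'E'
from h import *
s=env.sense(); print(dr(s["ee_pos"]),s["wrist_force"])
E
```

```text
[2.9, 26.8] [ 0.10783909  1.05836074 -0.27461072]
```

Now small steps to the end stop.

>>> {"api": "play_rows", "payload": {
  "plan": [
    [1,[0,0.3,0],[0,0,0]],
    [1,[0,0.1,0],[0,0,0]],
    [1,[0,0,0],[0,0,0]],
    [1,[0,0,0],[0,0,0]]
  ]
}}

```text
clock: 60.68
ee_pos: [552.1, 229.8, 235.0]
orientation: [-3.137, -0.001, -0.062]
wrist_force: [-1.6, 18.7, -3.7]
grip_width: -0.001
grip_force: 8.8
```

>>> {"api": "play_rows", "payload": {
  "plan": [
    [1,[0,0.2,0],[0,0,0]],
    [1,[0,0,0],[0,0,0]],
    [1,[0,0,0],[0,0,0]]
  ]
}}

```text
clock: 60.93
ee_pos: [552.0, 229.2, 235.0]
orientation: [-3.135, -0.001, -0.063]
wrist_force: [-2.3, 28.3, -7.2]
grip_width: -0.001
grip_force: 13.6
```

>>> {"api": "play_rows", "payload": {
  "plan": [
    [1,[0,0.2,0],[0,0,0]],
    [1,[0,0,0],[0,0,0]],
    [1,[0,0,0],[0,0,0]]
  ]
}}

```text
clock: 61.18
ee_pos: [551.9, 228.6, 235.1]
orientation: [-3.132, -0.002, -0.064]
wrist_force: [-3.3, 37.8, -10.2]
grip_width: -0.001
grip_force: 18.6
```

>>> {"api": "play_rows", "payload": {
  "plan": [
    [1,[0,-1.5,0],[0,0,0]],
    [1,[0,0,-4],[0,0,0]],
    [1,[0,0,-4],[0,0,0]],
    [1,[0,0,-4],[0,0,0]],
    [1,[0,3.5,0],[0,0,0]],
    [1,[0,3.5,0],[0,0,0]],
    [1,[0,3.5,0],[0,0,0]],
    [1,[0,3.5,0],[0,0,0]]
  ]
}}

```text
clock: 61.85
ee_pos: [543.7, 97.5, 355.2]
orientation: [3.141, -0.0, -0.06]
wrist_force: [0.5, 1.1, 0.4]
grip_width: 0.003
grip_force: 0.0
```

>>> {"api": "play_rows", "payload": {
  "plan": [
    [1,[0,3.5,0],[0,0,0]],
    [1,[0,3.5,0],[0,0,0]],
    [1,[0,3.5,0],[0,0,0]],
    [1,[0,3.5,0],[0,0,0]],
    [1,[0,3.5,0],[0,0,0]],
    [1,[0,3.5,0],[0,0,0]],
    [1,[0,0,0],[0,0,0]]
  ]
}}

```text
clock: 62.43
ee_pos: [530.7, -115.6, 355.0]
orientation: [3.139, 0.0, -0.064]
wrist_force: [0.0, -0.4, -1.0]
grip_width: 0.002
grip_force: 0.0
```

```bash
python3 - <<'E'
from h import *
t=cam("top","t_end"); s=cam("scene","s_end"); g=cv2.cvtColor(t["image"],cv2.COLOR_BGR2GRAY)
for X in(-150,-74,74,150): print(X,[(Y,int(cv2.getRectSubPix(g,(1,1),tuple(map(float,proj(t,[*wd(X,Y),51])[0])))[0,0])) for Y in range(-46,-16,2)])
cv2.imwrite("pics/v2.png",np.hstack([cv2.resize(s["image"],(400,300)),cv2.resize(t["image"][130:310,0:240],(400,300),interpolation=cv2.INTER_CUBIC)]))
E
```

```text
-150 [(-46, 72), (-44, 70), (-42, 67), (-40, 67), (-38, 61), (-36, 63), (-34, 77), (-32, 107), (-30, 102), (-28, 74), (-26, 48), (-24, 49), (-22, 83), (-20, 101), (-18, 101)]
-74 [(-46, 69), (-44, 70), (-42, 69), (-40, 67), (-38, 64), (-36, 58), (-34, 81), (-32, 98), (-30, 103), (-28, 86), (-26, 55), (-24, 57), (-22, 79), (-20, 107), (-18, 104)]
74 [(-46, 81), (-44, 76), (-42, 76), (-40, 73), (-38, 67), (-36, 66), (-34, 80), (-32, 98), (-30, 103), (-28, 91), (-26, 57), (-24, 53), (-22, 72), (-20, 99), (-18, 106)]
150 [(-46, 107), (-44, 98), (-42, 89), (-40, 83), (-38, 80), (-36, 70), (-34, 82), (-32, 98), (-30, 108), (-28, 87), (-26, 60), (-24, 47), (-22, 68), (-20, 98), (-18, 102)]
```

View pics/v2.png

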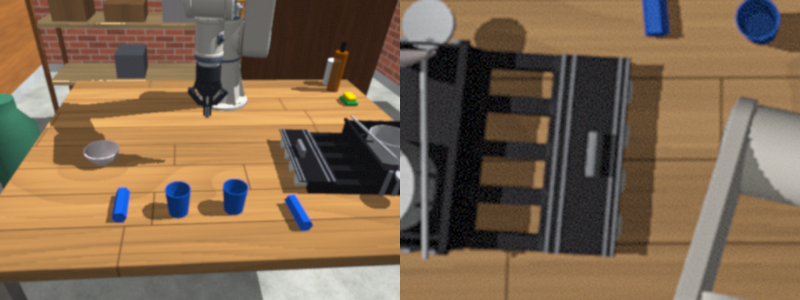

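```bash
python3 -c "
from workcell import env
print(env.close_job())"
```

```text
the job is handed in; nothing more can be done
None
```

The job is handed in: all four cases sit home in their own bays with the slots facing up, the lid is fully shut over them, and the cups and bowl were not touched. No verdict came back on hand-in.

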